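Lift the hot wax-warmer lid with the lid lifter

TASK

The lid of the wax warmer is hot, so neither fingers nor arm may touch it. Lift the lid lifter off its sloping rest, hang it upright by its wooden grip across the two prongs of the forked stand and let go, then take it again from above by that grip, catch the lid's loop with the hook and lift the lid clear of the warmer, keeping it level. Set the lid down gently, flat and centred on the round cork mat, unhook it and hang the lifter back upright on the stand; leave everything else where it is.

Things in the scene. Friction and masses are not known exactly. Their poses are not given: they have to be found in the camera images.
- lifter: Loose lid lifter, 160 g. Frame as if upright: origin mid wooden grip, z up the shaft, x where the hook opens, y along the grip. Grip: round bar 20 mm thick, 84 mm long; 10 mm square shaft on the z axis down to z=-104. Lies at start at 45 deg on the rest: grip high, hook low, x pointing 45 deg up towards the rest's low end, y level.
- shaft_grip (a point): Middle of the lifter's bare shaft, at (0,0,-76 mm) on the lifter. The shaft is free for fingers closing along y from z=-40 to z=-98 mm, also while it lies on the rest or hangs in the stand.
- hook_seat (a point): On the lifter at (0,0,-132 mm): where the centre of the lid's wire settles in the hook. Hook bar 9 mm thick, centre line (x,z mm): (0,-100) (-22,-112) (-22,-128) (0,-141) (20,-129). Lowest metal z=-145.5; tip reaches x=25, its top z=-124.5; way in above the tip 20 mm high (z=-124.5 to -104.5).
- rest: Sloping rest, fixed, steel base 140 x 90 x 8 mm, origin under it; x runs from high end to low end. Two cheeks (y=+-26 to +-40 mm) hold the ends of the grip, grip middle at (-45,0,135 mm); a pad near (19,0,30 mm) bears the hook. Lift the lifter straight up off it.
- stand: Forked stand, fixed; origin on the table right below the hanging grip, x out of the fork's open mouth. Two level prongs at y=+-20 to +-30 mm from the post (x=-91 to -79) to x=22 mm, upper face z=146 mm, post no higher; 4 mm lips on the tips, x=17 to 22. Base 10 mm thick, x=-100 to 40.
- hang (a point): On the stand at (0,0,156 mm): where the middle of the grip is when the lifter hangs. Grip lies across both prongs (along stand y, either way round) behind the lips, shaft in the 40 mm gap, having come in through the mouth with the grip above the lips. Fingers fit between the prongs on either side of the grip.
- warmer: Wax warmer, fixed: white round pot, 130 mm across, 70 mm high, open top 114 mm across inside; origin under its centre, z up.
- lid: Hot steel lid, loose, 200 to 320 g: disc 124 mm across, 6 mm thick, origin at the centre of the brim's underside, z up; plug below it 100 mm across, 5 mm deep. Starts on the warmer (origin 70 mm up). Wire loop on top in its y-z plane, wire 6 mm: legs at y=+-28, opening 50 wide, 37 mm high. The hook goes in along the lid's x, from either side.
- loop_top (a point): Centre of the wire at the top of the loop, (0,0,46 mm) on the lid; the top is slightly arched, highest in the middle, right over the lid's centre of mass.
- mat: Round cork mat, fixed, 140 mm across, 12 mm thick; origin under its centre. The lid stands on it on its plug (lid origin then 17 mm above the table).
- jar_a: Bystander, loose: small glass jar, 34 mm across, black cap; origin under its centre.
- jar_b: Bystander, loose: small glass jar, 32 mm across, white cap; origin under its centre.
- compact: Bystander, loose: round grey compact, 38 mm across; origin under its centre.
- foundation: Bystander, loose: foundation bottle, 40 mm across, 100 mm high; origin under its centre.
- pans: Bystander, loose: grey tray of pans, 70 x 160 mm; origin under its centre.
- brush: Bystander, loose: make-up brush lying flat, 170 mm; origin under its centre.
- cup: Bystander, loose: white cup, 72 mm across, 80 mm high; origin under its centre.

How it is judged:
By the outcome, as a careful person would: the job done as asked, in the order asked, and still so for the second after the job is handed in, with the robot touching nothing.
It also fails if it takes over 72 s, if anything falls off the work surface, if the arm or the gripper's body presses on something with over 40 N, if the wrist force passes 120 N, or if a joint passes its speed limit or range.

ROBOT

A 6-joint arm with a two-finger parallel gripper is mounted at the origin on the work surface. World frame = base frame: x ahead of the robot, y to its left, z up, the work surface at z = 0. Lengths are in mm, angles in rad, forces in N, time in s.
With the tool pointing down it reaches from about 350 to 725 mm from the base axis. Payload 4.3 kg.
Tool frame: the origin (TCP) lies on the centre line of the jaws, within the pads' length; the fingertips stand 25 mm ahead of it and the grasp point (between the pads) lies 6 mm ahead of it; x points along the fingers, y is the direction in which the jaws open and shut, and the axes are right-handed (so a half turn about x gives the same grasp; the last joint's range is limited). The gripper opens to 85 mm and grips with 20 to 120 N. Pads are 22 mm wide; open, the fingers measure 114 mm over their backs; the gripper's body (76 mm by 85 mm) begins 54 mm behind the grasp point. The pads swing forward as they close: fully open they stand 13 mm farther back than shut.
Start: joints at [-0.11, 0.377, 0.081, 1.274, 0, 1.46], TCP at [575.034, 0.002, 256.329] pointing down, gripper open.
Joint ranges: [-2.72, 2.72], [-0.84, 1.66], [-1.02, 1.22], [-1.77, 2.12], [-1.37, 1.28], [-3.14, 3.14]. Speed limits (rad/s): [2.57, 2.57, 3.14, 3.14, 3.14, 3.14].

INTERFACE

Orientations are given as a unit quaternion [x, y, z, w].
In Python, from plant import bot gives the robot as it stands. The module is installed in compiled form; this text tells all that it offers.
- The arm moves only by the tool carry_out, never from a script. Its argument "deltas" is one flat list of numbers, 6 for each row, row after row: the shift along the tool's x, y, z normalised to -1 to 1, where 1 is 0.4 m, then the turn, a rotation vector about the tool's x, y, z normalised to -1 to 1, where 1 is 180 degrees. A call has exactly 8 rows; each row is the pose to reach, as a shift and turn from the pose commanded when the call began, along the tool's axes at that moment, turning the shorter way round; what a row does not reach only later rows make up. A row lasts 1/12 s, in which the tool goes at most 41.7 mm and 7.16 degrees, less where a joint would pass 70% of its speed; a pose out of reach is approached as far as the arm can. A call with a number of a shift or a turn outside -1 to 1 is refused whole. A call with a gripper value outside its range is refused whole. "claw" is the closure, from 0 (fully open) to 1 (shut), set as the call begins (left out, the last holds). The fingers move at their own pace and stop on an object; the grip force is fixed at half the most. Time passes only in rows, so rows that repeat a pose let the fingers close, or fill a call up. It gives the time, the measured TCP pose, the force and the opening at its end, in the units of the state.
- bot.observe(): the state, without advancing time (a new reading comes with each control period).
- bot.read_camera(name): name is "scene" or "side" or "wrist"; returns a dict with "pixels" (400x640x3 uint8, blue, green, red), "camera_matrix" (3x3 intrinsics, pixels), "R" (3x3) and "t" (3): a world point X has camera coordinates R X + t; the wrist camera has in their place "hand_eye" (4x4, takes a point from camera to tool coordinates, whose origin is the TCP and whose axes are the tool frame's). Camera axes: x right, y down, z forward; pixel columns grow to the right and rows downward; lengths in mm; the calibration is good to about 2 mm. A picture is of the moment at which its call begins: read the wrist's pose just before it. There is no depth.
- bot.job_done(): hands the job in, once; it reports no verdict.
The state is a dict: "time": time; "q": joint angles; "qvel": joint speeds; "effort": joint torques, N m; "position": TCP position; "eef_rot": TCP orientation; "ft_force": force on the tool from outside, world axes, zero at the start; "torque": the same for the moment, N m; "gripper_width": opening from 0.0 (shut) to 1.0 (fully open).
Only numpy, scipy, OpenCV 4.12 (cv2) and the standard library are available. Lean on these libraries where they do the work, as an engineer would, in place of code of your own. Each camera call takes 0.05 s, during which the arm holds its last target.

## Working session

There is one attempt and no reset: what is moved stays moved. The work goes in short steps, Python scripts to look and compute and a tool call to move; the robot and the scene stay as the last step left them, time stands still between calls to the robot, and variables do not carry over. Pictures are saved under pics/ and viewed, and the job is handed in when it is done.

Besides the shell and the picture viewer there is one more tool, called after "Emit:" as name(argument=value, ...), one argument or row to a line, values as JSON. carry_out: Moves the arm, as the interface text tells. Scaled input: -1 to 1 covers 0.4 m each way for a shift and 180 degrees each way for a turn. Its arguments: {"type":"object","properties":{"deltas":{"type":"array","items":{"type":"number","minimum":-1,"maximum":1}},"claw":{"type":"number"}},"required":["deltas"]}

```bash
mkdir -p pics; python3 - <<'E'
from plant import bot
import cv2,numpy as np
s=bot.observe();print(s)
for n in("scene","side","wrist"):
    c=bot.read_camera(n);cv2.imwrite(f"pics/{n}0.png",c["pixels"])
    print(n,[(k,np.round(v,4).tolist()) for k,v in c.items() if k!="pixels"])
    np.savez(f"{n}0.npz",**c)
E
```

```text
{'time': 0.0, 'q': array([-1.10308682e-01,  3.78133984e-01,  7.96193696e-02,  1.27441900e+00,
       -3.68702207e-05,  1.46052722e+00]), 'qvel': array([ 3.18799373e-03, -2.86391674e-03, -4.55485938e-04,  4.44823950e-04,
        8.98998350e-04,  1.09935201e-05]), 'effort': array([ 5.03441061e-04, -4.63600910e+01,  2.69876987e+01,  2.07655923e-02,
       -6.74222474e-05, -6.15417605e-06]), 'position': array([5.74381584e+02, 5.89635172e-02, 2.55317827e+02]), 'eef_rot': array([ 0.49952716,  0.50057157, -0.50049204,  0.49940809]), 'ft_force': array([ 0.30717036, -0.3396228 , -0.89511781]), 'torque': array([ 0.03126018, -0.02656354, -0.02455877]), 'gripper_width': 1.0013702052310007}
scene [('camera_matrix', [[475.9416, 0.0, 314.017], [0.0, 475.9416, 205.7629], [0.0, 0.0, 1.0]]), ('R', [[-0.7684, 0.6399, -0.0076], [0.5462, 0.6496, -0.5289], [-0.3335, -0.4105, -0.8487]]), ('t', [483.9408, -255.8757, 1604.5742])]
side [('camera_matrix', [[425.5773, 0.0, 316.6376], [0.0, 425.5773, 202.5399], [0.0, 0.0, 1.0]]), ('R', [[-0.9781, -0.2073, 0.0178], [-0.1398, 0.5913, -0.7942], [0.1541, -0.7794, -0.6073]]), ('t', [595.1231, 170.803, 968.3721])]
wrist [('camera_matrix', [[277.2864, 0.0, 320.3999], [0.0, 277.2864, 199.6128], [0.0, 0.0, 1.0]]), ('hand_eye', [[-0.0012, -0.326, 0.9454, -117.5961], [1.0, -0.0016, 0.0007, 1.0889], [0.0013, 0.9454, 0.326, -83.3264], [0.0, 0.0, 0.0, 1.0]])]
```

View pics/scene0.png

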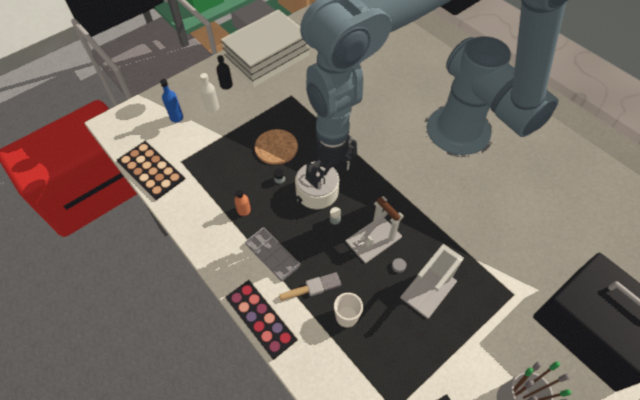

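View pics/side0.png

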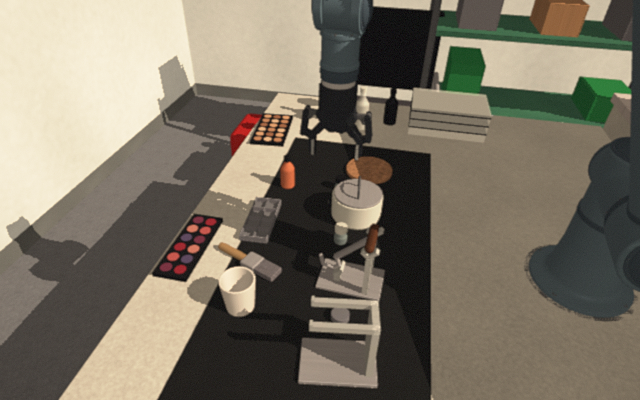

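View pics/wrist0.png

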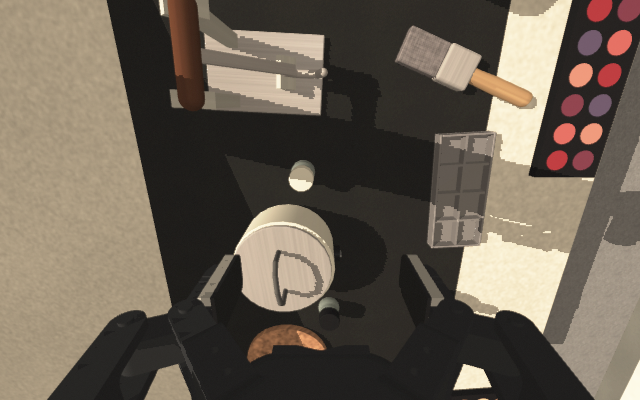

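```bash
cat > h.py <<'E'
import numpy as np,cv2
from scipy.spatial.transform import Rotation as Ro
def load(n,f,s=None):
    c=dict(np.load(f)); 
    if 'hand_eye' in c:
        H=c['hand_eye'];Rt=Ro.from_quat(c['quat']).as_matrix()
        Rcw=Rt@H[:3,:3];pc=Rt@H[:3,3]+c['pos']
        c['R']=Rcw.T;c['t']=-Rcw.T@pc
    return c
def proj(c,X):
    x=c['R']@np.asarray(X,float)+c['t'];x=c['camera_matrix']@x;return x[:2]/x[2]
def ray(c,p):
    d=c['R'].T@(np.linalg.inv(c['camera_matrix'])@np.array([p[0],p[1],1.]));return -c['R'].T@c['t'],d/np.linalg.norm(d)
def plane(c,p,z):
    o,d=ray(c,p);return o+d*(z-o[2])/d[2]
def tri(*cp):
    A=np.zeros((3,3));b=np.zeros(3)
    for c,p in cp:
        o,d=ray(c,p);P=np.eye(3)-np.outer(d,d);A+=P;b+=P@o
    X=np.linalg.solve(A,b);return X,[np.round(proj(c,X)-p,1).tolist() for c,p in cp]
def snap(tag,names=("scene","side","wrist")):
    from plant import bot
    out={}
    for n in names:
        s=bot.observe();c=bot.read_camera(n)
        np.savez(f"{n}{tag}.npz",pos=s['position'],quat=s['eef_rot'],**c)
        cv2.imwrite(f"pics/{n}{tag}.png",c['pixels']);out[n]=load(n,f"{n}{tag}.npz")
    return out
def crop(c,x0,y0,x1,y1,k,name):
    im=c['pixels'][y0:y1,x0:x1];im=cv2.resize(im,None,fx=k,fy=k,interpolation=cv2.INTER_CUBIC)
    for x in range((x0+9)//10*10,x1,10):
        cv2.putText(im,str(x),((x-x0)*k,8),0,.3,(0,255,255),1);im[:6,(x-x0)*k]=(0,255,0)
    for y in range((y0+9)//10*10,y1,10):
        cv2.putText(im,str(y),(0,(y-y0)*k+3),0,.3,(0,255,255),1)
    cv2.imwrite(name,im)
E
python3 - <<'E'
from h import *
c=snap("1")
for n in c:
  print(n)
  for X in [(400,-300),(400,0),(400,300),(600,-300),(600,0),(600,300)]: print(X,proj(c[n],(*X,0)).round())
print(Ro.from_quat(np.load('wrist1.npz')['quat']).as_matrix().round(2))
crop(c['wrist'],90,0,350,140,3,'pics/w1c.png')
crop(c['side'],280,150,420,390,3,'pics/s1c.png')
crop(c['scene'],240,110,480,330,3,'pics/sc1c.png')
E
```

```text
scene
(400, -300) [309. 136.]
(400, 0) [371. 194.]
(400, 300) [444. 261.]
(600, -300) [261. 167.]
(600, 0) [322. 230.]
(600, 300) [394. 305.]
side
(400, -300) [406. 181.]
(400, 0) [401. 250.]
(400, 300) [392. 359.]
(600, -300) [340. 173.]
(600, 0) [320. 237.]
(600, 300) [289. 339.]
wrist
(400, -300) [219. 339.]
(400, 0) [192. 168.]
(400, 300) [ 147. -121.]
(600, -300) [335. 339.]
(600, 0) [338. 168.]
(600, 300) [ 344. -121.]
[[-0.  1. -0.]
 [ 0. -0. -1.]
 [-1. -0. -0.]]
```

View pics/w1c.png

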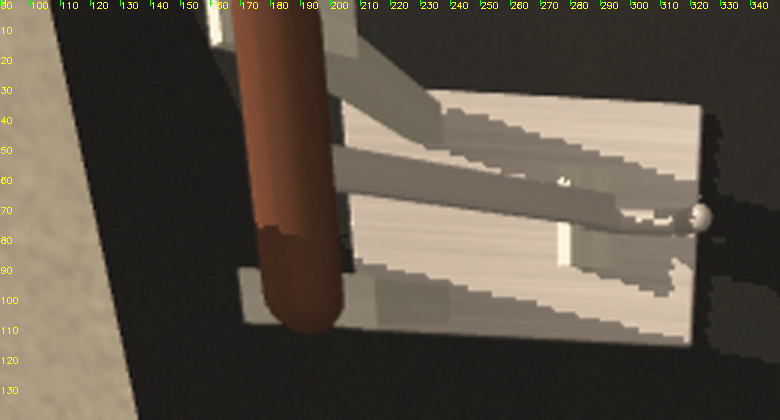

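View pics/s1c.png

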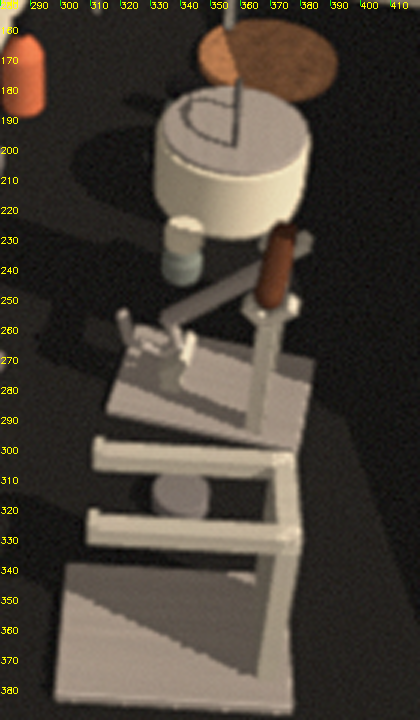

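View pics/sc1c.png

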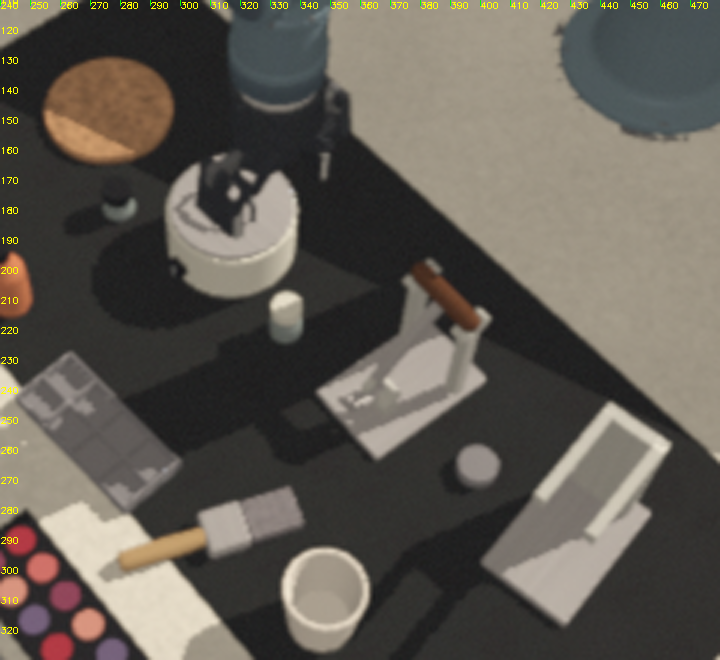

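```bash
python3 - <<'E'
from h import *
S,D,W=[load(n,f'{n}1.npz') for n in('scene','side','wrist')]
p=lambda c,q,z:print(plane(c,q,z).round(1))
print('rest base corners W z8');p(W,(323.5,35),8);p(W,(320.3,115),8)
print('S');p(S,(345.7,240.7),8);p(S,(366,261.7),8);p(S,(402,236),8)
print('D');p(D,(315.5,287),8);p(D,(384.5,270),8)
print('grip')
ends=[((240+425/3,110+265/3),(280+288/3,150+226/3)),((240+473/3,110+325/3),(280+268/3,150+303/3))]
for a,b in ends: print(tri((S,a),(D,b)))
print('stand base S z10');
for q in [(481,563),(563,625),(650,513)]: p(S,(240+q[0]/3,110+q[1]/3),10)
print('D')
for q in [(55,695),(66,563),(293,705)]: p(D,(280+q[0]/3,150+q[1]/3),10)
print('prong tips top z146/150')
for q in [(537,497),(588,535)]: p(S,(240+q[0]/3,110+q[1]/3),146)
for q in [(95,440),(88,512)]: p(D,(280+q[0]/3,150+q[1]/3),148)
print('mat S z12, ellipse')
for c,lo,hi in((S,None,None),(D,None,None),(W,0,0)):
  im=c['pixels'].astype(int);b,g,r=im[...,0],im[...,1],im[...,2]
  m=((r-b>25)&(r>60)).astype(np.uint8)
  n,l,st,ce=cv2.connectedComponentsWithStats(m)
  for i in range(1,n):
    if st[i,4]>150: print(st[i],plane(c,ce[i],12).round())
E
```

```text
rest base corners W z8
[579.7 158.9   8. ]
[575.9  70.2   8. ]
S
[572.6  74.5   8. ]
[573.2 161.    8. ]
[437.1 168.2   8. ]
D
[575.6 167.3   8. ]
[433.6  83.2   8. ]
grip
(array([464.68705008,  89.91060031, 141.81900308]), [[-0.1, 0.6], [0.6, -0.5]])
(array([470.28337551, 158.77817491, 131.32950918]), [[-0.1, 0.4], [0.4, -0.4]])
stand base S z10
[576.  298.7  10. ]
[561.8 385.1  10. ]
[423.4 363.8  10. ]
D
[559.2 387.9  10. ]
[574.  299.2  10. ]
[422.5 363.8  10. ]
prong tips top z146/150
[552.9 312.  146. ]
[545.6 361.3 146. ]
[553.9 310.8 148. ]
[546.9 359.6 148. ]
mat S z12, ellipse
[278   0  38  14 326] [   6. -869.   12.]
[210  21  21  33 347] [ 354. -910.   12.]
[190  26  23  28 290] [ 408. -943.   12.]
[    0    95   247   175 20676] [ 965. -558.   12.]
[ 254  129   44   36 1247] [ 518. -330.   12.]
[234 194  17  22 289] [ 732. -216.   12.]
[378 198  23  22 195] [403.  79.  12.]
[ 407  260  132  140 4815] [538. 526.  12.]
[ 252  272  132  128 6248] [855. 260.  12.]
[238 285  22  28 310] [893.  38.  12.]
[334 293  29  33 524] [704. 228.  12.]
[253 312  23  30 336] [904. 128.  
[... 893 characters left out ...]
 63  25  25 466] [885. 116.  12.]
[596  63  25  25 465] [919. 116.  12.]
[ 206   64  115   50 2850] [505. 103.  12.]
[201  91  15  18 198] [439.  88.  12.]
[560  94  23  23 403] [885.  82.  12.]
[552 123  23  22 386] [885.  48.  12.]
[579 123  23  22 389] [919.  48.  12.]
[619 141  21  51 559] [992.  -3.  12.]
[545 150  22  21 351] [885.  14.  12.]
[571 150  22  20 334] [919.  14.  12.]
[288 165  25  27 528] [549. -11.  12.]
[ 233  204  102  107 7570] [ 523. -130.   12.]
[ 551  239   89  161 8927] [1042. -255.   12.]
[198 256  35  45 377] [ 417. -163.   12.]
[ 247  324   80   39 1579] [ 513. -289.   12.]
[ 144  364   47   36 1128] [ 303. -393.   12.]
[453 364  38  26 662] [ 843. -376.   12.]
```

Emit:
carry_out(
  deltas=[-0.19,-0.2,-0.55,0,0,0,-0.19,-0.2,-0.55,0,0,0,-0.19,-0.2,-0.55,0,0,0,-0.19,-0.2,-0.55,0,0,0,-0.19,-0.2,-0.55,0,0,0,-0.19,-0.2,-0.55,0,0,0,-0.19,-0.2,-0.55,0,0,0,-0.19,-0.2,-0.55,0,0,0],
)

```text
time: 0.97
position: [494.7, 221.8, 333.2]
eef_rot: [0.5, 0.501, -0.498, 0.501]
ft_force: [0.3, 0.5, -1.0]
gripper_width: 0.999
```

```bash
python3 - <<'E'
from h import *
from plant import bot
c=snap("2")
print(bot.observe())
crop(c['scene'],160,90,400,340,3,'pics/sc2c.png')
E
```

```text
{'time': 1.1167, 'q': array([ 2.99604435e-01,  3.02648282e-01,  1.67829129e-01,  1.43695918e+00,
       -4.96803386e-04,  1.87152643e+00]), 'qvel': array([-0.0162179 ,  0.00408257, -0.00405782,  0.00095093,  0.00346455,
        0.00097313]), 'effort': array([ 8.17743782e-01, -4.32269561e+01,  2.73762596e+01,  1.98176899e-02,
        3.29706946e-02, -2.44183764e-03]), 'position': array([495.18746564, 219.06755804, 331.66640113]), 'eef_rot': array([-0.49989216, -0.49972505,  0.50067024, -0.49971192]), 'ft_force': array([-0.41198258, -0.22150488,  0.18738817]), 'torque': array([ 0.01132199, -0.01761259, -0.01573767]), 'gripper_width': 1.0006652693836002}
```

View pics/wrist2.png

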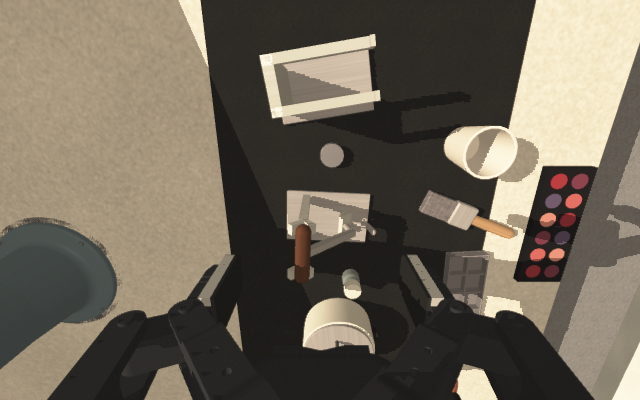

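View pics/sc2c.png

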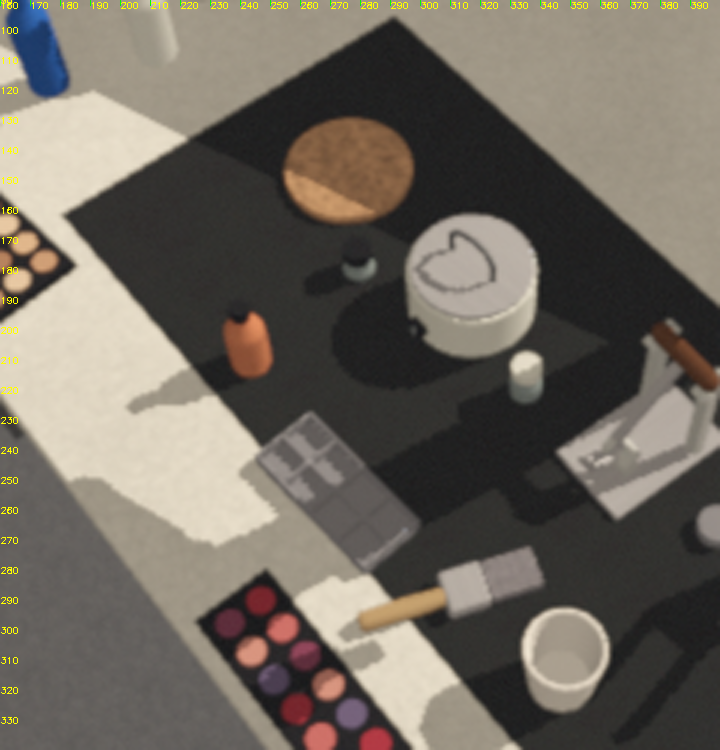

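```bash
python3 - <<'E'
from h import *
W=load('wrist','wrist2.npz')
crop(W,250,25,400,135,5,'pics/w2a.png')
crop(W,260,180,400,300,5,'pics/w2b.png')
S=load('scene','scene2.npz');D=load('side','side2.npz')
crop(S,240,120,350,220,7,'pics/sc2l.png')
crop(D,310,140,410,250,5,'pics/sd2l.png')
E
```

```text
(no output)
```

View pics/w2a.png

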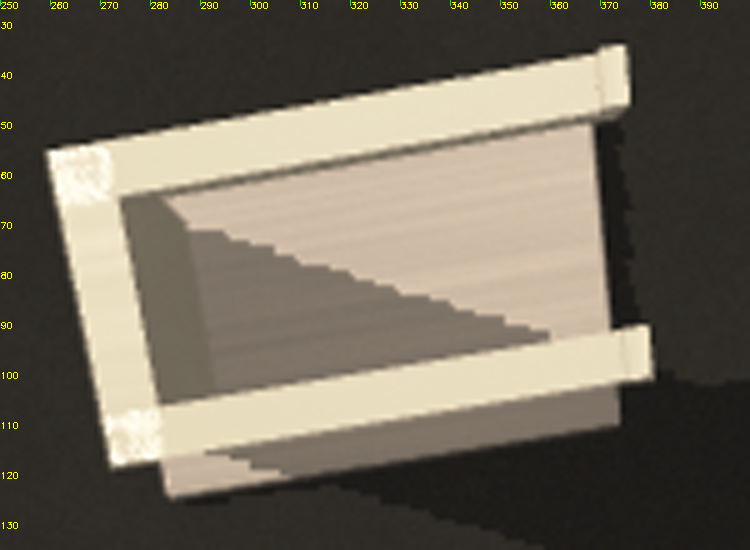

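View pics/w2b.png

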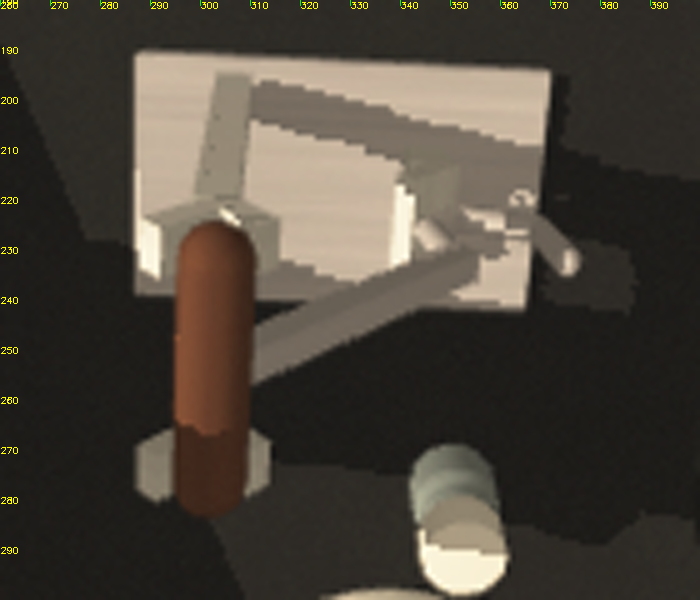

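View pics/sc2l.png

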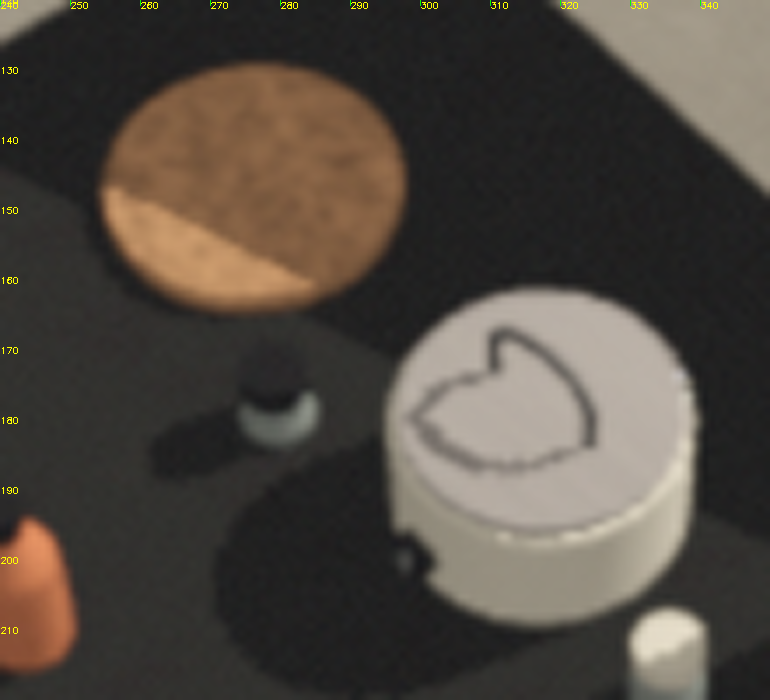

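View pics/sd2l.png

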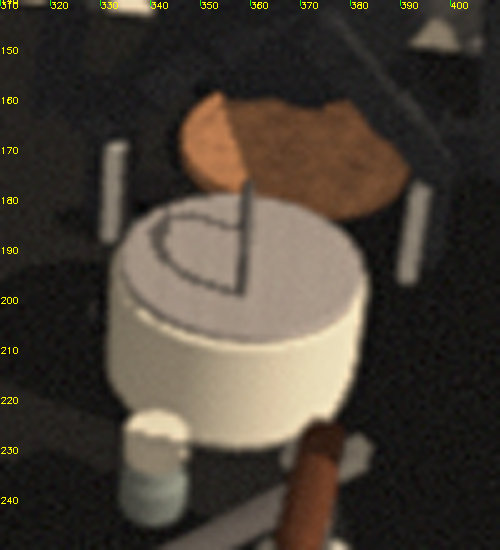

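```bash
python3 - <<'E'
from h import *
W=load('wrist','wrist2.npz');S=load('scene','scene2.npz');D=load('side','side2.npz')
pw=lambda x,y:(250+x/5,25+y/5)
p=lambda c,q,z:plane(c,q,z)[:2].round(1)
print('post corners 146',p(W,pw(47,150),146),p(W,pw(112,467),146))
print('lip corners 150',p(W,pw(627,43),150),p(W,pw(630,104),150),p(W,pw(650,325),150),p(W,pw(654,380),150))
print('inner edges',p(W,pw(120,197),146),p(W,pw(162,405),146))
print('base',p(W,pw(620,426),10),p(W,pw(594,125),10),p(W,pw(168,497),10))
pb=lambda x,y:(260+x/5,180+y/5)
print('rest base',[p(W,pb(*q),8) for q in[(136,52),(550,70),(526,310),(137,293)]])
print('grip ends z~136', p(W,pb(218,222),136),p(W,pb(210,517),136),'edges z136',p(W,pb(175,350),136),p(W,pb(252,350),136))
m=lambda x,y:(240+x/7,120+y/7)
print('loop legs z76',p(S,m(495,372),76),p(S,m(590,447),76),'side near',p(D,(357.8,199),76),'top D at 116+6?',p(D,(359.8,176.5),117))
for q in[(388,420),(698,420),(540,288),(540,530)]: print('lid',p(S,m(*q),73))
for q in[(102,185),(407,185),(255,62),(230,304)]: print('mat',p(S,m(*q),12))
print('cup',p(S,(347,293),80)); print('whitejar',p(S,m(668,622),50),p(W,pb(455,575),45));print('compact',p(W,(332,155),15),'jar_a',p(S,m(275,375),40),'found',p(S,(240,192),100))
E
```

```text
post corners 146 [436.7 348.3] [446.  288.5]
lip corners 150 [548.7 365.7] [549.9 355.5] [556.4 316. ] [558.  305.6]
inner edges [450.6 339.9] [457.1 300.8]
base [577.5 293.7] [565.1 374.7] [440.2 273.2]
rest base [array([441.2, 166.7]), array([579.4, 160.2]), array([576. ,  70.5]), array([437.9,  77.4])]
grip ends z~136 [475.6 162.3] [471.7  76.3] edges z136 [463.9 126.7] [483.5 126.6]
loop legs z76 [ 527.4 -137.5] [521.5 -81.9] side near [521.3 -78.5] top D at 116+6? [ 524.7 -118.5]
lid [ 576.6 -149.1]
lid [476.2 -64.6]
lid [ 482.4 -161.2]
lid [563.1 -65. ]
mat [ 570.6 -375.1]
mat [ 461.5 -283.1]
mat [ 470.  -388.8]
mat [ 566.7 -281.1]
cup [698.3 214.9]
whitejar [542.1  -7.4] [549.8 -13.7]
compact [514.8 226.9] jar_a [ 586.2 -218.9] found [ 734.7 -202.9]
```

```bash
python3 - <<'E'
from h import *
cams={n+k:load(n,f'{n}{k}.npz') for n in('scene','side','wrist') for k in'12'}
def ends(c,roi):
    x0,y0,x1,y1=roi;im=c['pixels'][y0:y1,x0:x1].astype(int)
    b,g,r=im[...,0],im[...,1],im[...,2]
    m=((r>b*1.7)&(r>35)).astype(np.uint8)
    n,l,st,ce=cv2.connectedComponentsWithStats(m);i=1+np.argmax(st[1:,4])
    pts=np.argwhere(l==i)[:,::-1].astype(np.float32)
    rr=cv2.minAreaRect(pts);print(st[i],rr)
    c0=np.array(rr[0]);return c0+(x0,y0), rr
R={'scene1':(365,190,410,230),'side2':(355,220,390,260),'wrist2':(285,215,325,290),'wrist1':(150,0,215,115),'side1':(355,220,390,260)}
C={k:ends(cams[k],v)[0] for k,v in R.items()}
print(C)
print(tri(*[(cams[k],C[k]) for k in('scene1','side2')]))
print(tri(*[(cams[k],C[k]) for k in('scene1','side2','wrist2')]))
print(tri(*[(cams[k],C[k]) for k in('scene1','wrist2')]),tri(*[(cams[k],C[k]) for k in('side2','wrist2')]))
for z in(130,136,142):print(plane(cams['wrist2'],C['wrist2'],z),plane(cams['wrist1'],(188.8,75),z),plane(cams['scene1'],C['scene1'],z),plane(cams['side2'],C['side2'],z))
W=cams['wrist2'];crop(W,170,240,470,340,2,'pics/f2.png')
E
```

```text
[ 12   8  23  22 185] ((23.0, 18.0), (28.284271240234375, 7.0710673332214355), 45.0)
[ 10   4  14  29 253] ((16.84000015258789, 17.880001068115234), (10.554241180419922, 29.158329010009766), 10.30484676361084)
[  9   9  17  60 843] ((16.62593650817871, 38.481300354003906), (15.880162239074707, 59.026268005371094), 2.8624050617218018)
[  17    0   37  111 3042] ((36.301979064941406, 54.519805908203125), (112.3396987915039, 29.154592514038086), 84.2894058227539)
[ 10   5  14  28 251] ((17.05882453918457, 18.264705657958984), (9.943960189819336, 28.619203567504883), 14.03624439239502)
{'scene1': array([388., 208.]), 'side2': array([371.84000015, 237.88000107]), 'wrist2': array([301.62593651, 253.48130035]), 'wrist1': array([186.30197906,  54.51980591]), 'side1': array([372.05882454, 238.26470566])}
(array([468.93138485, 120.14747557, 132.95372948]), [[-0.2, 0.7], [0.8, -0.6]])
(array([470.1919812 , 120.61741571, 133.9030831 ]), [[-0.3, 0.9], [0.2, -0.9], [-1.5, -0.2]])
(array([472.02482681, 122.92950155, 140.79771898]), [[0.1, 0.5], [-0.4, 1.0]]) (array([470.97542985, 116.62162016, 127.70096223]), [[-0.3, 0.0], [-0.5, 0.1]])
[471.76057841 118.1243506  130.        ] [470.19020191 105.53550867 130.        ] [465.46066733 117.7261823  130.        ] [470.32356115 118.98361036 130.        ]
[472.21971306 121.59661391 136.        ] [472.79569048 104.9886269  136.        ] [468.63136375 119.89447616 136.        ] [470.18383469 125.75398577 136.        ]
[472.67884772 125.06887722 142.        ] [475.40117905 104.44174513 142.        ] [471.80206018 122.06277002 142.        ] [470.04410823 132.52436118 142.        ]
```

View pics/f2.png

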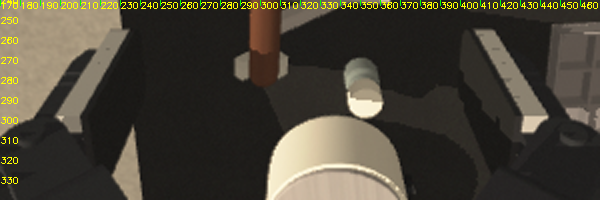

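```bash
cat >> h.py <<'E'
def Rtool(head,tilt):
    # heading deg of closing dir; tilt deg outward; tool x down at tilt 0
    R0=np.array([[0,1,0],[0,0,-1],[-1,0,0.]])
    return Ro.from_euler('z',head,degrees=True).as_matrix()@Ro.from_euler('y',-tilt,degrees=True).as_matrix()@R0
def delta(pc,Rc,pt,Rt):
    d=Rc.T@(np.array(pt)-np.array(pc))/400
    r=Ro.from_matrix(Rc.T@Rt).as_rotvec()/np.pi
    return d.round(4),r.round(4)
def apply(pc,Rc,d):
    return pc+Rc@(np.array(d[:3])*400),Rc@Ro.from_rotvec(np.array(d[3:])*np.pi).as_matrix()
E
python3 - <<'E'
from h import *
# commanded pose so far
R0=Ro.from_quat([.5,.5,-.5,.5]).as_matrix()
p0=np.array([575.034,.002,256.329]);p,R=apply(p0,R0,[-.19,-.2,-.55,0,0,0])
print(p)
g=np.array([470,121,135.5]);Rt=Rtool(-2.75,45)
for b in(106,86,6):
  pt=g-b*Rt[:,0];print(b,pt.round(1),delta(p,R,pt,Rt))
E
```

```text
[495.034 220.002 332.329]
106 [395.1 124.6 210.5] (array([ 0.3047, -0.2498,  0.2385]), array([ 0.0145, -0.006 ,  0.25  ]))
86 [409.3 123.9 196.3] (array([ 0.34  , -0.2144,  0.2402]), array([ 0.0145, -0.006 ,  0.25  ]))
6 [465.8 121.2 139.7] (array([ 0.4815, -0.0732,  0.247 ]), array([ 0.0145, -0.006 ,  0.25  ]))
```

Emit:
carry_out(
  deltas=[0.305,-0.25,0.239,0.0145,-0.006,0.25,0.305,-0.25,0.239,0.0145,-0.006,0.25,0.305,-0.25,0.239,0.0145,-0.006,0.25,0.305,-0.25,0.239,0.0145,-0.006,0.25,0.305,-0.25,0.239,0.0145,-0.006,0.25,0.305,-0.25,0.239,0.0145,-0.006,0.25,0.305,-0.25,0.239,0.0145,-0.006,0.25,0.305,-0.25,0.239,0.0145,-0.006,0.25],
)

```text
time: 1.78
position: [413.7, 137.3, 249.0]
eef_rot: [0.659, 0.253, -0.296, 0.643]
ft_force: [2.2, 1.0, 1.4]
gripper_width: 0.998
```

```bash
python3 - <<'E'
from h import *
from plant import bot
c=snap("3")
s=bot.observe();print(s['time'],s['position'],Ro.from_quat(s['eef_rot']).as_matrix().round(3),s['q'].round(3))
print(Rtool(-2.75,45).round(3))
crop(c['side'],290,110,450,310,3,'pics/sd3.png')
E
```

```text
1.9333 [407.16767317 137.35595715 239.7064447 ] [[ 0.682  0.729 -0.059]
 [-0.047 -0.036 -0.998]
 [-0.73   0.684  0.01 ]] [ 0.372 -0.391 -1.019  0.241 -0.297  1.888]
[[ 0.706  0.706 -0.048]
 [-0.034 -0.034 -0.999]
 [-0.707  0.707  0.   ]]
```

View pics/wrist3.png

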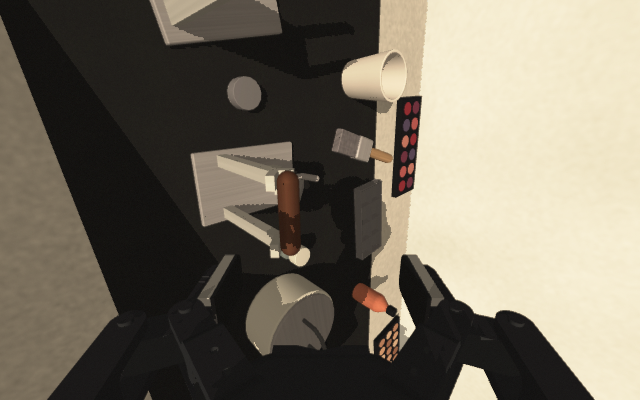

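View pics/sd3.png

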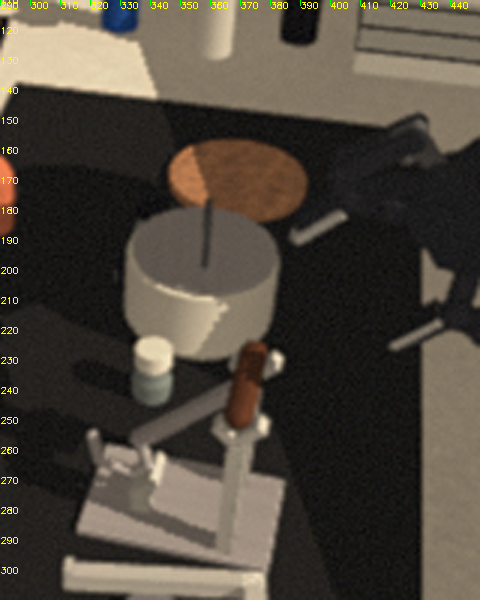

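```bash
cat > d.py <<'E'
from h import *
from plant import bot
def cur(n=1):
    s=bot.observe();return s['position'],Ro.from_quat(s['eef_rot']).as_matrix(),s
E
python3 - <<'E'
from d import *
p,R,s=cur();print(p,s['q'],s['time'])
g=np.array([470,121,135.5]);Rt=Rtool(-2.75,45)
for b in(66,46,6):
  pt=g-b*Rt[:,0];print(b,pt.round(1),delta(p,R,pt,Rt))
E
```

```text
[407.16767317 137.35595715 239.7064447 ] [ 0.372418   -0.39145986 -1.01890124  0.24078142 -0.29665016  1.88838588] 1.9333
66 [423.4 123.2 182.2] (array([ 0.1343, -0.0675,  0.0314]), array([-0.0002,  0.0047,  0.0104]))
46 [437.5 122.6 168. ] (array([ 0.1843, -0.0659,  0.0307]), array([-0.0002,  0.0047,  0.0104]))
6 [465.8 121.2 139.7] (array([ 0.2842, -0.0626,  0.0292]), array([-0.0002,  0.0047,  0.0104]))
```

Emit:
carry_out(
  deltas=[0.134,-0.067,0.031,0,0.005,0.01,0.134,-0.067,0.031,0,0.005,0.01,0.159,-0.066,0.031,0,0.005,0.01,0.159,-0.066,0.031,0,0.005,0.01,0.159,-0.066,0.031,0,0.005,0.01,0.159,-0.066,0.031,0,0.005,0.01,0.159,-0.066,0.031,0,0.005,0.01,0.159,-0.066,0.031,0,0.005,0.01],
)

```text
time: 2.6
position: [451.2, 140.1, 207.3]
eef_rot: [0.651, 0.265, -0.307, 0.642]
ft_force: [-0.1, -0.3, -0.4]
gripper_width: 0.996
```

```bash
python3 - <<'E'
from d import *
p,R,s=cur();print(p,s['q'].round(3),s['time'],R.round(3))
g=np.array([470,121,135.5]);Rt=Rtool(-2.75,45)
for b in(56,6):
  pt=g-b*Rt[:,0];print(b,pt.round(1),delta(p,R,pt,Rt))
E
```

```text
[451.21453743 140.12188023 207.31561307] [ 0.326 -0.237 -1.02   0.09  -0.265  1.855] 2.6 [[ 0.671  0.739 -0.06 ]
 [-0.05  -0.036 -0.998]
 [-0.74   0.673  0.013]]
56 [430.4 122.9 175.1] (array([ 0.0269, -0.091 ,  0.0451]), array([0.    , 0.0057, 0.0152]))
6 [465.8 121.2 139.7] (array([ 0.1518, -0.0851,  0.0428]), array([0.    , 0.0057, 0.0152]))
```

```bash
cat > kin.py <<'E'
from h import *
from scipy.optimize import least_squares
def fk(q,k):
    a0,h,L1,al,L2,be,d,u,Lt,e=k
    q1,q2,q3,q4,q5,q6=q
    # local: X radial, Y left, Z up ; pitch measured from up toward forward
    A=q2+al;B=q2-q3+be;P=q2-q3+q4
    w=np.array([a0+L1*np.sin(A)+L2*np.sin(B),d,h+L1*np.cos(A)+L2*np.cos(B)])
    t=np.array([np.cos(P),0,-np.sin(P)]);n=np.array([np.sin(P),0,np.cos(P)])
    y=np.array([0,1,0.])
    td=np.cos(q5)*t+np.sin(q5)*y; yd=-np.sin(q5)*t+np.cos(q5)*y
    p=w+u*n+Lt*td+e*yd
    c,s=np.cos(q1),np.sin(q1);Rz=np.array([[c,-s,0],[s,c,0],[0,0,1]])
    return Rz@p,Rz@td
data=[([-0.11,0.377,0.081,1.274,0,1.46],[575.034,.002,256.329],[0,0,-1]),
([.2996,.30265,.1678,1.43696,-.0005,1.8715],[495.1,219.6,332],[0,0,-1]),
([.372418,-.39146,-1.0189,.24078,-.29665,1.888],[407.17,137.36,239.7],[.682,-.047,-.73]),
([.326,-.237,-1.02,.09,-.265,1.855],[451.2,140.1,207.3],[.671,-.05,-.74])]
E
python3 - <<'E'
from kin import *
for sg in(1,-1):
  def f(k):
    r=[]
    for q,p,t in data:
        q=list(q);q[4]*=sg
        P,T=fk(q,k);r+=list(P-p)+list(100*(T-np.array(t)))
    # weak priors
    return np.array(r+list((np.array(k)-[0,150,350,0,350,1.57,63,0,250,0])*[.05,.02,.005,.5,.005,.5,.05,.02,.02,.05]))
  s=least_squares(f,[0,150,350,0,350,1.57,63,0,250,0]);print(sg,s.x.round(2),np.abs(s.fun[:24]).max(),s.fun[:24].round(1))
E
```

```text
1 [2.6220e+01 1.6348e+02 4.0727e+02 5.0000e-02 3.5891e+02 1.2300e+00
 4.9670e+01 1.7170e+01 2.8871e+02 1.4370e+01] 3.4204968446220505 [ 1.2  0.8  3.4  0.1 -0.   0.  -0.7 -0.  -3.3 -0.1 -0.1  0.   1.  -0.5
  3.  -0.  -0.   0.  -1.1 -0.7 -3.1  0.   0.   0. ]
-1 [ 135.54 -228.02  155.09    1.25  325.36    0.45  117.54   65.22 -270.4
  -57.49] 54.41366519253348 [  4.1  -3.6  16.3   0.1  -0.    0.   -1.1  -4.3 -15.7  -0.1   0.    0.
   2.2   4.8  14.5 -21.3  54.4   0.   -6.9   0.9 -15.  -16.7  49.7   0. ]
```

```bash
cat >> kin.py <<'E'
K=[26.2,163.5,407.3,.05,358.9,1.23,49.67,17.17,288.7,14.4]
lo=np.array([-2.72,-.84,-1.02,-1.77,-1.37]);hi=np.array([2.72,1.66,1.22,2.12,1.28])
def ik(p,t):
    best=None
    for x0 in([.1,.2,-.5,.8,0],[.3,-.2,-.9,.2,-.2],[-.3,.6,.3,1.2,0]):
        f=lambda x:np.r_[fk(list(x)+[0],K)[0]-p,300*(fk(list(x)+[0],K)[1]-t)]
        s=least_squares(f,x0,bounds=(lo,hi))
        if best is None or s.cost<best.cost:best=s
    return best.x.round(3),np.sqrt(2*best.cost).round(1)
E
python3 - <<'E'
from kin import *
g=np.array([470,121,135.5])
for tilt in(45,40,35,30,25,20,0):
  Rt=Rtool(-2.75,tilt)
  print(tilt,[ik(g-b*Rt[:,0]+np.array([0,0,z]),Rt[:,0]) for b,z in((6,0),(40,0),(6,60))])
E
```

```text
45 [(array([ 0.274, -0.072, -1.02 , -0.05 , -0.24 ]), np.float64(36.6)), (array([ 0.302, -0.172, -1.02 ,  0.058, -0.259]), np.float64(37.8)), (array([ 0.252, -0.211, -1.02 ,  0.021, -0.214]), np.float64(9.7))]
40 [(array([ 2.40e-01, -8.30e-02, -1.02e+00,  1.00e-03, -1.91e-01]), np.float64(19.5)), (array([ 0.261, -0.18 , -1.02 ,  0.1  , -0.203]), np.float64(18.7)), (array([ 0.226, -0.205, -0.987,  0.109, -0.175]), np.float64(0.0))]
35 [(array([ 0.21 , -0.089, -1.02 ,  0.05 , -0.148]), np.float64(2.2)), (array([ 0.225, -0.183, -1.018,  0.143, -0.155]), np.float64(0.0)), (array([ 0.209, -0.176, -0.913,  0.238, -0.146]), np.float64(0.0))]
30 [(array([ 0.192, -0.067, -0.956,  0.171, -0.119]), np.float64(0.0)), (array([ 0.205, -0.148, -0.937,  0.272, -0.125]), np.float64(0.0)), (array([ 0.192, -0.141, -0.838,  0.362, -0.119]), np.float64(0.0))]
25 [(array([ 0.177, -0.035, -0.882,  0.297, -0.095]), np.float64(0.0)), (array([ 0.187, -0.106, -0.855,  0.396, -0.098]), np.float64(0.0)), (array([ 0.177, -0.1  , -0.763,  0.481, -0.095]), np.float64(0.0))]
20 [(array([ 0.164,  0.004, -0.806,  0.418, -0.072]), np.float64(0.0)), (array([ 0.17 , -0.057, -0.772,  0.514, -0.074]), np.float64(0.0)), (array([ 0.164, -0.054, -0.686,  0.597, -0.072]), np.float64(0.0))]
0 [(array([ 0.12 ,  0.204, -0.5  ,  0.867,  0.   ]), np.float64(0.0)), (array([ 0.12 ,  0.178, -0.434,  0.959,  0.   ]), np.float64(0.0)), (array([ 0.12 ,  0.163, -0.378,  1.03 ,  0.   ]), np.float64(0.0))]
```

```bash
python3 - <<'E'
from d import *
from kin import ik
p,R,s=cur()
g=np.array([470,121,135.5]);Rt=Rtool(-2.75,33)
for b in(55,9):
  pt=g-b*Rt[:,0];print(b,pt.round(1),delta(p,R,pt,Rt),ik(pt,Rt[:,0]))
Rs=Rtool(8.8,-12);o=np.array([530,332.3,157])
print(ik(o-9*Rs[:,0],Rs[:,0]))
E
```

```text
55 [440.1 122.4 181.6] (array([ 0.0311, -0.0622,  0.045 ]), array([-0.0006,  0.0057, -0.0515])) (array([ 0.224, -0.206, -0.976,  0.242, -0.147]), np.float64(0.0))
9 [465.1 121.2 143. ] (array([ 0.1445, -0.0807,  0.0429]), array([-0.0006,  0.0057, -0.0515])) (array([ 0.203, -0.091, -0.999,  0.102, -0.136]), np.float64(0.0))
(array([0.43 , 0.701, 0.331, 1.403, 0.057]), np.float64(0.0))
```

Emit:
carry_out(
  deltas=[0.031,-0.062,0.045,-0.0006,0.0057,-0.0515,0.031,-0.062,0.045,-0.0006,0.0057,-0.0515,0.031,-0.062,0.045,-0.0006,0.0057,-0.0515,0.031,-0.062,0.045,-0.0006,0.0057,-0.0515,0.031,-0.062,0.045,-0.0006,0.0057,-0.0515,0.031,-0.062,0.045,-0.0006,0.0057,-0.0515,0.031,-0.062,0.045,-0.0006,0.0057,-0.0515,0.031,-0.062,0.045,-0.0006,0.0057,-0.0515],
)

```text
time: 3.27
position: [440.4, 123.1, 181.9]
eef_rot: [0.629, 0.322, -0.352, 0.613]
ft_force: [-0.1, -0.4, -0.5]
gripper_width: 1.002
```

```bash
python3 - <<'E'
from d import *
p,R,s=cur();print(p,s['q'].round(3),s['time'],R.round(3))
g=np.array([470,121,135.5]);Rt=Rtool(-2.75,33)
c=snap('4')
for n in c: print(n,proj(c[n],g),proj(c[n],g-46*Rt[:,0]))
for b in(55,9):
  pt=g-b*Rt[:,0];print(b,pt.round(1),delta(p,R,pt,Rt))
crop(c['side'],300,130,460,290,4,'pics/sd4.png')
crop(c['wrist'],180,150,460,330,2,'pics/w4.png')
crop(c['scene'],320,130,480,270,4,'pics/sc4.png')
E
```

```text
[440.4237701  123.05370618 181.86804716] [ 0.226 -0.194 -0.949  0.256 -0.147  1.801] 3.2667 [[ 0.545  0.837 -0.047]
 [-0.025 -0.039 -0.999]
 [-0.838  0.546 -0.   ]]
scene [387.90174869 208.64257106] [396.81701542 196.10704535]
side [372.15517068 236.54113559] [386.71283025 224.23275076]
wrist [317.93034654 233.47364502] [317.38278203 271.92265075]
55 [440.1 122.4 181.6] (array([ 0.0001, -0.001 ,  0.0016]), array([ 0.0003, -0.0002, -0.0003]))
9 [465.1 121.2 143. ] (array([ 0.1151, -0.0011,  0.0017]), array([ 0.0003, -0.0002, -0.0003]))
```

View pics/sd4.png

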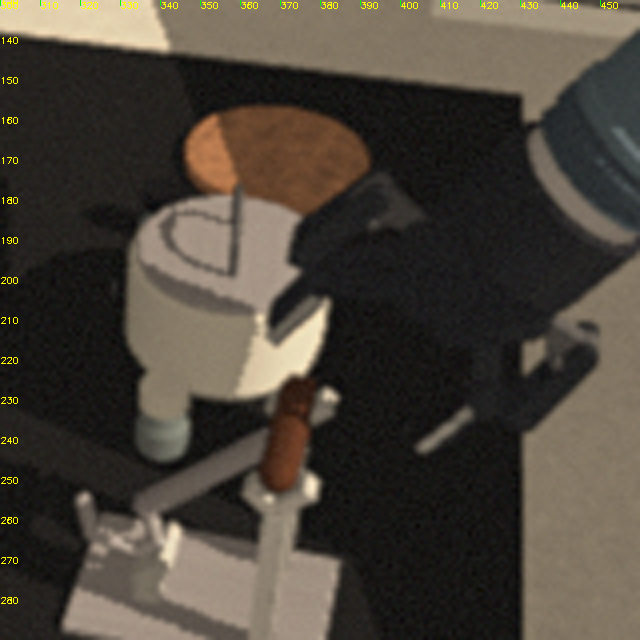

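View pics/w4.png

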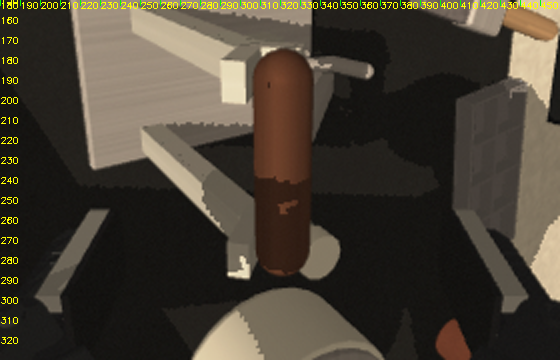

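View pics/sc4.png

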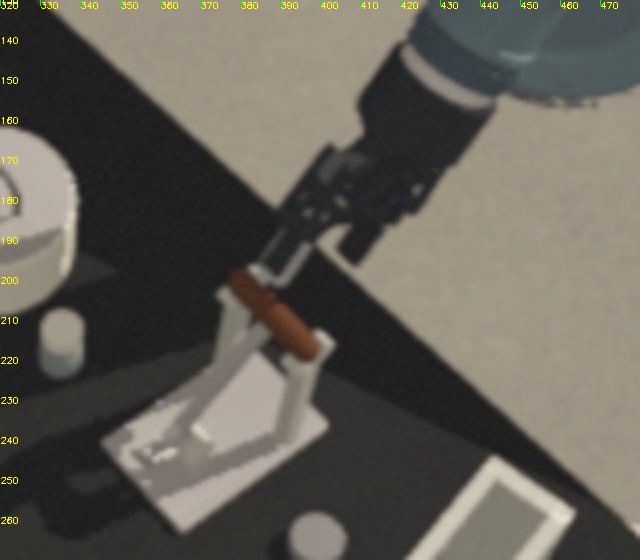

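Emit:
carry_out(
  deltas=[0.03,0,0.002,0,0,0,0.06,0,0.002,0,0,0,0.09,0,0.002,0,0,0,0.115,0,0.002,0,0,0,0.115,0,0.002,0,0,0,0.115,0,0.002,0,0,0,0.115,0,0.002,0,0,0,0.115,0,0.002,0,0,0],
)

```text
time: 4.08
position: [466.0, 120.9, 144.1]
eef_rot: [0.63, 0.322, -0.351, 0.613]
ft_force: [-0.2, 0.5, 0.7]
gripper_width: 1.001
```

```bash
python3 - <<'E'
from d import *
p,R,s=cur();print(p,s['q'].round(3),s['time'],s['ft_force'])
c=snap('5')
crop(c['side'],300,130,460,290,4,'pics/sd5.png')
crop(c['wrist'],180,150,460,330,2,'pics/w5.png')
g=np.array([470,121,135.5]);Rt=Rtool(-2.75,33);print(delta(p,R,g-9*Rt[:,0],Rt))
E
```

```text
[466.03231187 120.87274176 144.12799561] [ 0.202 -0.079 -0.981  0.106 -0.135  1.782] 4.0833 [-0.15496473  0.50532249  0.67959211]
(array([ 0.001 , -0.0035, -0.0008]), array([ 0.    , -0.0002, -0.0006]))
```

View pics/sd5.png

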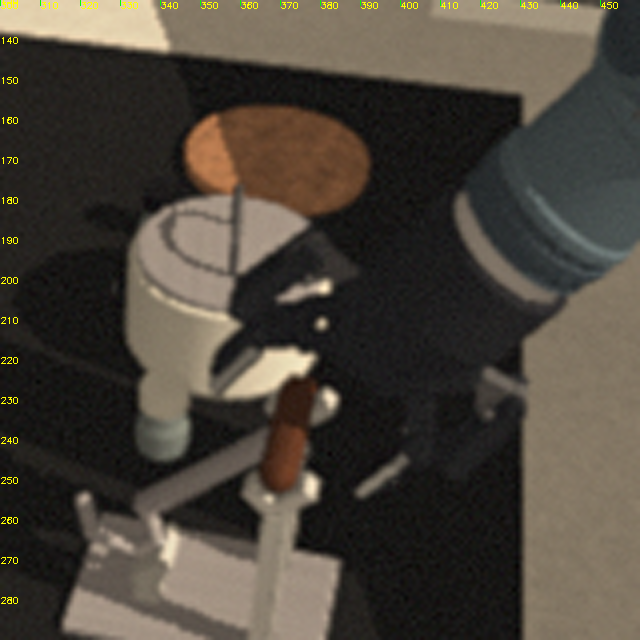

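View pics/w5.png

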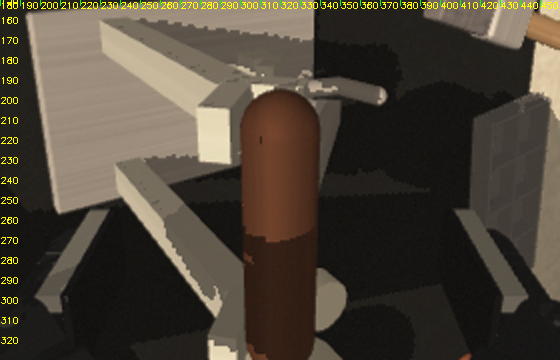

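Emit:
carry_out(
  deltas=[0,-0.002,0,0,0,0,0,-0.002,0,0,0,0,0,-0.002,0,0,0,0,0,-0.002,0,0,0,0,0,-0.002,0,0,0,0,0,-0.002,0,0,0,0,0,-0.002,0,0,0,0,0,-0.002,0,0,0,0],
  claw=1,
)

```text
time: 4.9
position: [465.9, 120.9, 143.7]
eef_rot: [0.63, 0.322, -0.351, 0.613]
ft_force: [-1.4, -0.4, 4.7]
gripper_width: 0.209
```

```bash
python3 - <<'E'
from d import *
p,R,s=cur();print(p,s['q'].round(3),s['time'],s['ft_force'],s['gripper_width']*85)
c=snap('6')
crop(c['side'],300,130,460,290,4,'pics/sd6.png')
crop(c['wrist'],180,150,460,330,2,'pics/w6.png')
E
```

```text
[465.86215824 120.85675735 143.69242827] [ 0.202 -0.079 -0.982  0.103 -0.135  1.782] 4.9 [-1.42447073 -0.37570547  4.73322753] 17.757600198009875
```

View pics/sd6.png

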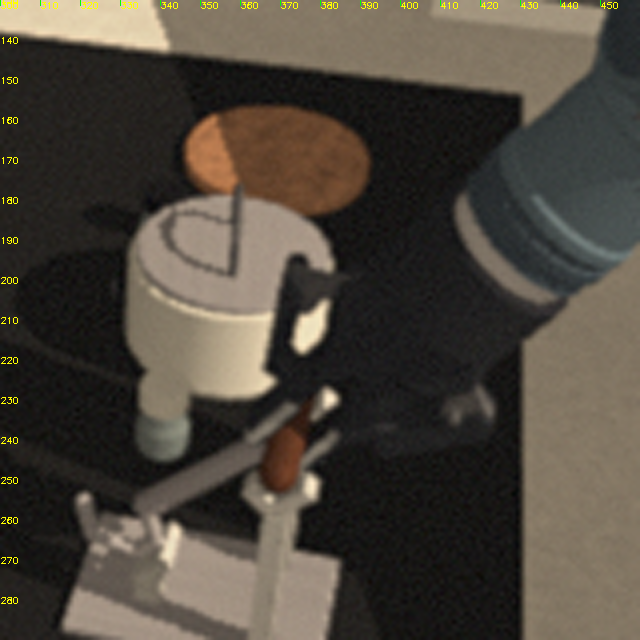

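View pics/w6.png

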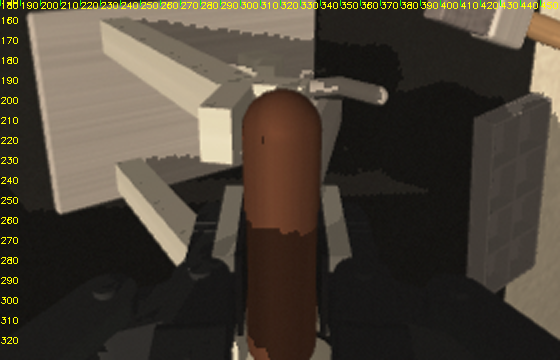

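Emit:
carry_out(
  deltas=[-0.021,0.0137,0,0,0,0,-0.0525,0.0342,0,0,0,0,-0.0943,0.0614,0,0,0,0,-0.1362,0.0887,0,0,0,0,-0.1781,0.116,0,0,0,0,-0.22,0.1433,0,0,0,0,-0.2514,0.1638,0,0,0,0,-0.2514,0.1638,0,0,0,0],
)

```text
time: 5.72
position: [466.6, 121.1, 265.9]
eef_rot: [0.63, 0.321, -0.35, 0.614]
ft_force: [-0.6, -0.5, -1.8]
gripper_width: 0.209
```

```bash
python3 - <<'E'
from d import *
p,R,s=cur();print(p,R.round(3),s['q'].round(3),s['time'],s['ft_force'],s['gripper_width']*85)
c=snap('7')
crop(c['side'],280,80,460,290,3,'pics/sd7.png')
Rs=Rtool(8.8,-12)
o=np.array([530,332.3,0]);ux=np.array([np.cos(np.radians(8.8)),np.sin(np.radians(8.8)),0])
for x,z in((75,270),(75,176)):
    pt=o+ux*x+[0,0,z]-9*Rs[:,0];print(pt,delta(p,R,pt,Rs))
E
```

```text
[466.55440807 121.08609764 265.87224346] [[ 0.548  0.835 -0.048]
 [-0.025 -0.041 -0.999]
 [-0.836  0.548 -0.001]] [ 0.202 -0.234 -0.741  0.497 -0.135  1.782] 5.7167 [-0.63996251 -0.52997175 -1.84520541] 17.725841807011072
[605.96630671 344.06020562 278.80332841] (array([ 0.15  ,  0.2862, -0.5735]), array([-0.0647,  0.0117, -0.2506]))
[605.96630671 344.06020562 184.80332841] (array([ 0.3465,  0.1573, -0.5731]), array([-0.0647,  0.0117, -0.2506]))
```

View pics/sd7.png

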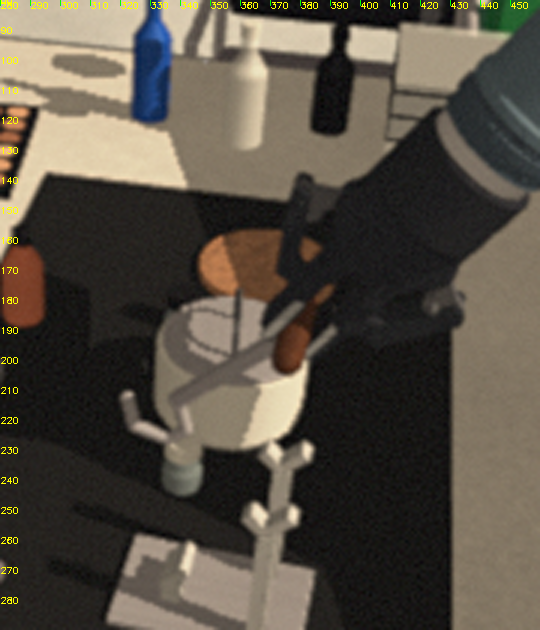

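View pics/wrist7.png

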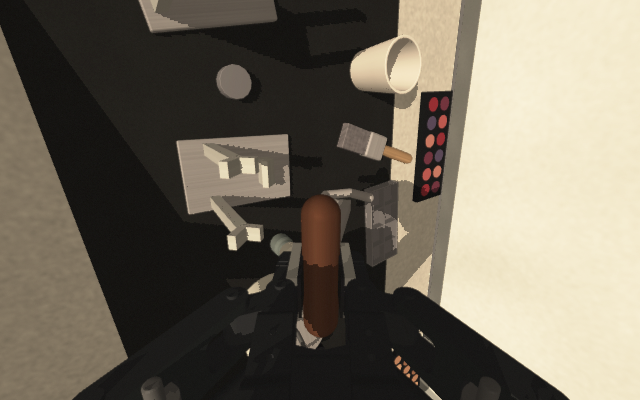

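```bash
python3 - <<'E'
from d import *
from kin import ik
p,R,s=cur()
Rs=Rtool(8.8,-12)
o=np.array([530,332.3,0]);ux=np.array([np.cos(np.radians(8.8)),np.sin(np.radians(8.8)),0])
for x,z in((75,305),(75,176),(0,176)):
    pt=o+ux*x+[0,0,z]-9*Rs[:,0];print(pt,delta(p,R,pt,Rs),ik(pt,Rs[:,0]))
E
```

```text
[605.96630671 344.06020562 313.80332841] (array([ 0.0664,  0.3474, -0.575 ]), array([-0.0646,  0.012 , -0.2483])) (array([0.392, 0.947, 1.18 , 1.904, 0.068]), np.float64(50.9))
[605.96630671 344.06020562 184.80332841] (array([ 0.3374,  0.1725, -0.5751]), array([-0.0646,  0.012 , -0.2483])) (array([0.402, 1.111, 1.18 , 1.836, 0.052]), np.float64(3.6))
[531.8491781  332.5862679  184.80332841] (array([ 0.2377,  0.0182, -0.5376]), array([-0.0646,  0.012 , -0.2483])) (array([0.43 , 0.701, 0.384, 1.455, 0.057]), np.float64(0.0))
```

```bash
python3 - <<'E'
from d import *
from kin import ik
p,R,s=cur()
Rs=Rtool(8.8,-12)
o=np.array([530,332.3,0]);ux=np.array([np.cos(np.radians(8.8)),np.sin(np.radians(8.8)),0])
for x,z in((0,310),(30,310),(30,200),(45,200),(45,172)):
    pt=o+ux*x+[0,0,z]-9*Rs[:,0];print(x,z,pt,delta(p,R,pt,Rs),ik(pt,Rs[:,0]))
E
```

```text
0 310 [531.8491781  332.5862679  318.80332841] (array([-0.0437,  0.1999, -0.5375]), array([-0.0646,  0.012 , -0.2483])) (array([0.429, 0.913, 1.18 , 2.028, 0.059]), np.float64(6.4))
30 310 [561.49602955 337.17584298 318.80332841] (array([-0.0039,  0.2616, -0.5525]), array([-0.0646,  0.012 , -0.2483])) (array([0.413, 0.924, 1.18 , 1.98 , 0.063]), np.float64(25.0))
30 200 [561.49602955 337.17584298 208.80332841] (array([ 0.2272,  0.1124, -0.5526]), array([-0.0646,  0.012 , -0.2483])) (array([0.419, 0.825, 0.679, 1.627, 0.054]), np.float64(0.0))
45 200 [576.31945527 339.47063053 208.80332841] (array([ 0.2471,  0.1433, -0.5601]), array([-0.0646,  0.012 , -0.2483])) (array([0.413, 0.908, 0.838, 1.704, 0.053]), np.float64(0.0))
45 172 [576.31945527 339.47063053 180.80332841] (array([ 0.3059,  0.1053, -0.5601]), array([-0.0646,  0.012 , -0.2483])) (array([0.413, 0.872, 0.688, 1.59 , 0.053]), np.float64(0.0))
```

```bash
python3 - <<'E'
from d import *
from kin import ik
p,R,s=cur()
Rs=Rtool(8.8,-12)
o=np.array([530,332.3,0]);ux=np.array([np.cos(np.radians(8.8)),np.sin(np.radians(8.8)),0])
for x,z in((60,185),(55,176)):
    pt=o+ux*x+[0,0,z]-9*Rs[:,0];print(x,z,pt,ik(pt,Rs[:,0]))
pt=np.array([595,250,240])-9*Rs[:,0];print(pt,delta(p,R,pt,Rs),ik(pt,Rs[:,0]))
E
```

```text
60 185 [591.14288099 341.76541807 193.80332841] (array([0.408, 0.99 , 0.959, 1.742, 0.052]), np.float64(0.0))
55 176 [586.20173908 341.00048889 184.80332841] (array([0.41 , 0.931, 0.815, 1.657, 0.053]), np.float64(0.0))
[596.8491781  250.2862679  248.80332841] (array([ 0.1967,  0.2495, -0.3398]), array([-0.0646,  0.012 , -0.2483])) (array([0.286, 0.861, 0.864, 1.782, 0.027]), np.float64(0.0))
```

Emit:
carry_out(
  deltas=[0.0281,0.0356,-0.0485,-0.0092,0.0017,-0.0355,0.0562,0.0713,-0.0971,-0.0185,0.0034,-0.0709,0.0843,0.1069,-0.1456,-0.0277,0.0051,-0.1064,0.1124,0.1426,-0.1942,-0.0369,0.0069,-0.1419,0.1405,0.1782,-0.2427,-0.0461,0.0086,-0.1774,0.1686,0.2139,-0.2913,-0.0554,0.0103,-0.2128,0.1967,0.2495,-0.3398,-0.0646,0.012,-0.2483,0.1967,0.2495,-0.3398,-0.0646,0.012,-0.2483],
)

```text
time: 6.53
position: [598.4, 250.0, 249.3]
eef_rot: [0.406, 0.579, -0.512, 0.489]
ft_force: [1.4, -0.1, -0.5]
gripper_width: 0.211
```

```bash
python3 - <<'E'
from d import *
p,R,s=cur();print(p,R.round(3),s['q'].round(3),s['time'],s['ft_force'],s['gripper_width']*85)
c=snap('8')
crop(c['side'],200,60,430,310,3,'pics/sd8.png')
crop(c['scene'],300,100,500,330,3,'pics/sc8.png')
Rs=Rtool(8.8,-12)
o=np.array([530,332.3,0]);ux=np.array([np.cos(np.radians(8.8)),np.sin(np.radians(8.8)),0])
for x,z in((60,185),(55,176)):
    pt=o+ux*x+[0,0,z]-9*Rs[:,0];print(pt,delta(p,R,pt,Rs))
E
```

```text
[598.36915461 250.00632442 249.31186324] [[-0.193  0.969  0.151]
 [-0.031  0.148 -0.989]
 [-0.981 -0.196  0.001]] [0.287 0.748 0.665 1.682 0.025 1.704] 6.5333 [ 1.43233814 -0.0662367  -0.49934673] 17.915949158794117
[591.14288099 341.76541807 193.80332841] (array([ 0.1326,  0.0435, -0.2296]), array([-0.0008,  0.0002, -0.0039]))
[586.20173908 341.00048889 184.80332841] (array([ 0.1571,  0.0357, -0.2296]), array([-0.0008,  0.0002, -0.0039]))
```

View pics/sd8.png

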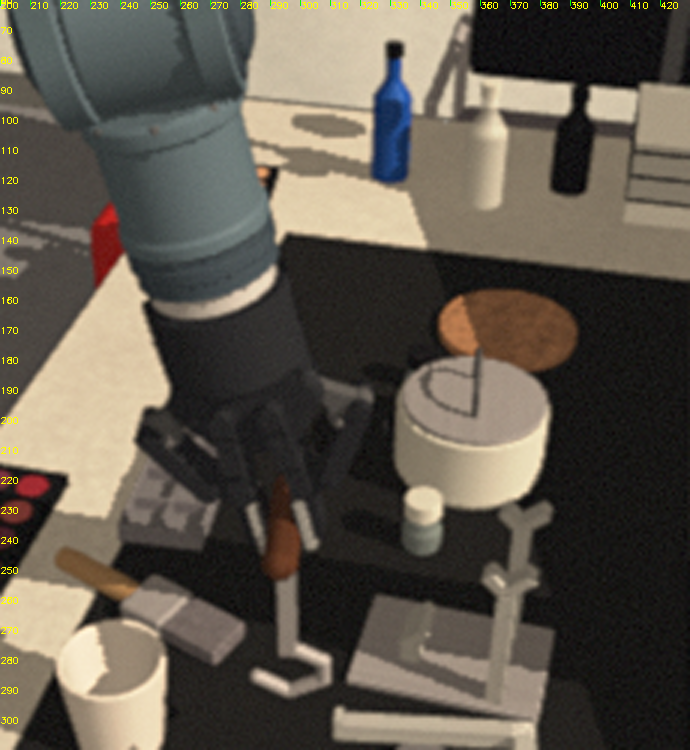

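View pics/sc8.png

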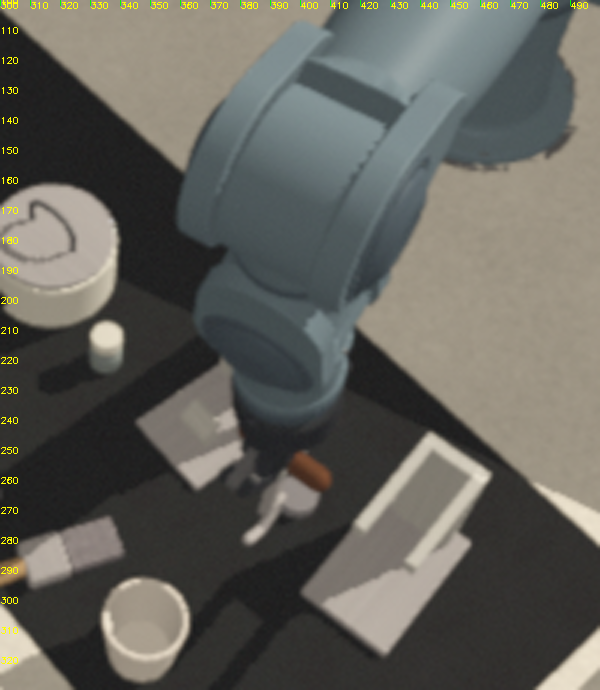

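Emit:
carry_out(
  deltas=[0.0265,0.0087,-0.0459,0,0,-0.002,0.053,0.0174,-0.0918,0,0,-0.004,0.0796,0.0261,-0.1378,0,0,-0.004,0.1061,0.0348,-0.1837,0,0,-0.004,0.1326,0.0435,-0.2296,0,0,-0.004,0.1571,0.0357,-0.2296,0,0,-0.004,0.1571,0.0357,-0.2296,0,0,-0.004,0.1571,0.0357,-0.2296,0,0,-0.004],
)

```text
time: 7.35
position: [584.3, 340.7, 187.2]
eef_rot: [0.402, 0.58, -0.514, 0.487]
ft_force: [-0.2, -0.4, -1.1]
gripper_width: 0.209
```

```bash
python3 - <<'E'
from d import *
p,R,s=cur();print(p,R.round(3),s['q'].round(3),s['time'],s['ft_force'],s['gripper_width']*85)
c=snap('9')
crop(c['side'],200,150,430,390,3,'pics/sd9.png')
crop(c['scene'],320,180,500,340,4,'pics/sc9.png')
E
```

```text
[584.28015344 340.71642766 187.2407985 ] [[-0.202  0.968  0.151]
 [-0.033  0.148 -0.989]
 [-0.979 -0.205  0.002]] [0.413 0.825 0.65  1.596 0.051 1.827] 7.35 [-0.16749429 -0.4393651  -1.14446781] 17.80329737610004
```

View pics/sd9.png

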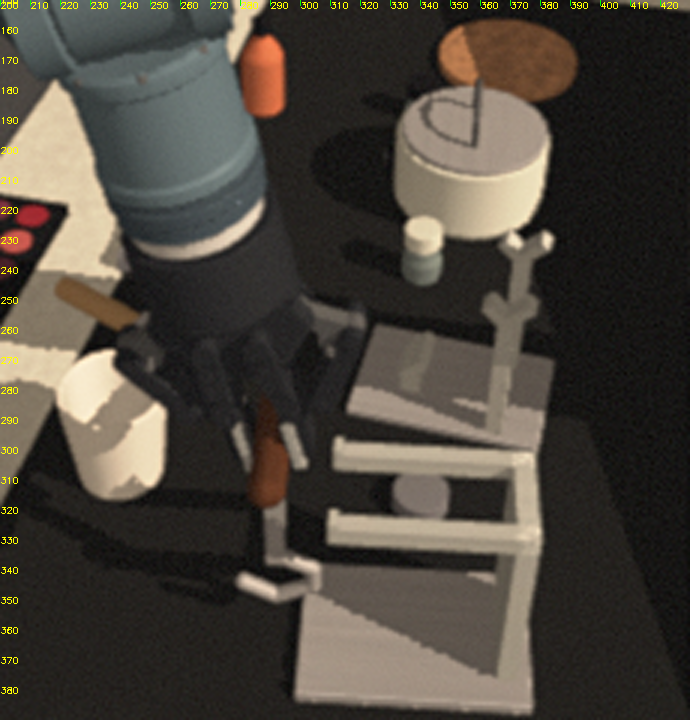

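View pics/sc9.png

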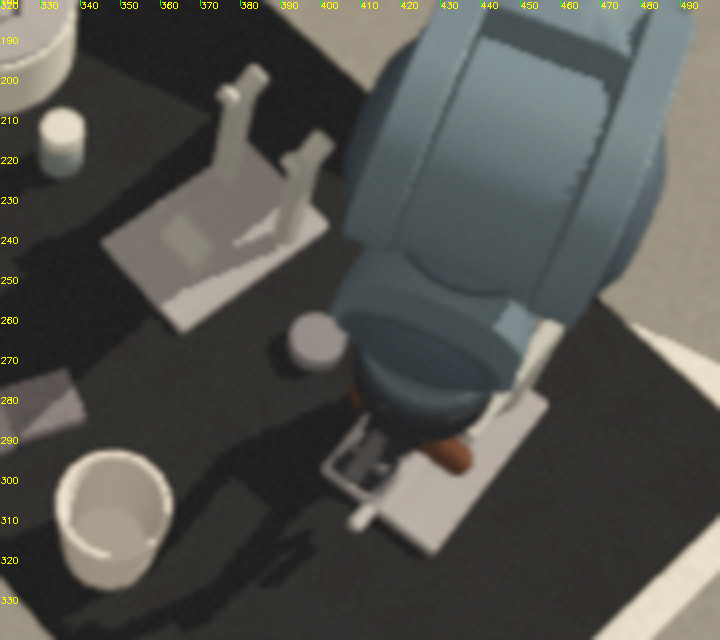

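View pics/wrist9.png

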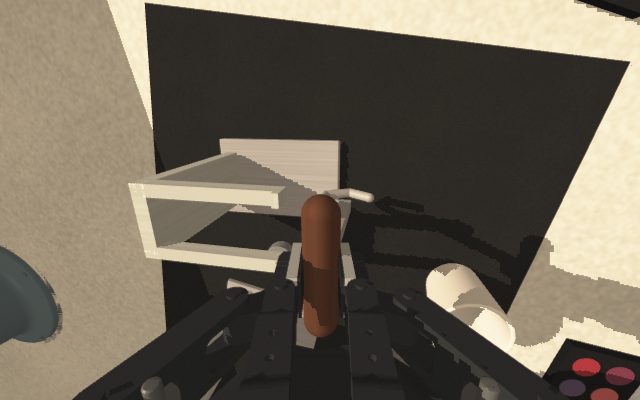

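```bash
python3 - <<'E'
from d import *
c={n:load(n,f'{n}9.npz') for n in('scene','side','wrist')}
W,D,S=c['wrist'],c['side'],c['scene']
p,q=W['pos'],Ro.from_quat(W['quat']).as_matrix()
g=p+9*q[:,0];print('grip',g)
for a in(-42,-11,0,11,42): print(a,proj(W,g+a*q[:,2]),proj(D,g+a*q[:,2]),proj(S,g+a*q[:,2]))
a=np.radians(8.8);ux=np.array([np.cos(a),np.sin(a),0]);uy=np.array([-np.sin(a),np.cos(a),0]);o=np.array([530,332.3,0])
for x,y,z in((22,30,150),(22,20,150),(22,-20,150),(22,-30,150),(-91,30,146),(-91,-30,146)):
  X=o+ux*x+uy*y+[0,0,z];print((x,y,z),proj(W,X).round(1),proj(D,X).round(1))
crop(W,120,130,360,350,3,'pics/w9.png')
crop(D,260,280,400,390,5,'pics/d9.png')
E
```

```text
grip [583.94725909 339.84135233 179.68621808]
-42 [318.24311443 194.61661614] [286.73435542 315.5628399 ] [436.03354338 297.40302325]
-11 [318.47271636 251.64325811] [288.96437552 299.60491912] [424.92429224 289.06430634]
0 [318.54659928 269.99369283] [289.71717522 294.21791922] [421.03484131 286.1448449 ]
11 [318.61696327 287.47012138] [290.45103188 288.9664748 ] [417.17245078 283.24569528]
42 [318.79836499 332.52519311] [292.42322347 274.85356291] [406.43070489 275.18283154]
(22, 30, 150) [276.6 194.2] [308.4 322.8]
(22, 20, 150) [277.5 209.4] [308.8 317.6]
(22, -20, 150) [280.8 264.8] [310.5 298.1]
(22, -30, 150) [281.5 277.4] [310.9 293.5]
(-91, 30, 146) [126.8 183.3] [379.4 328.4]
(-91, -30, 146) [144.8 257.7] [377.2 298.7]
```

View pics/w9.png

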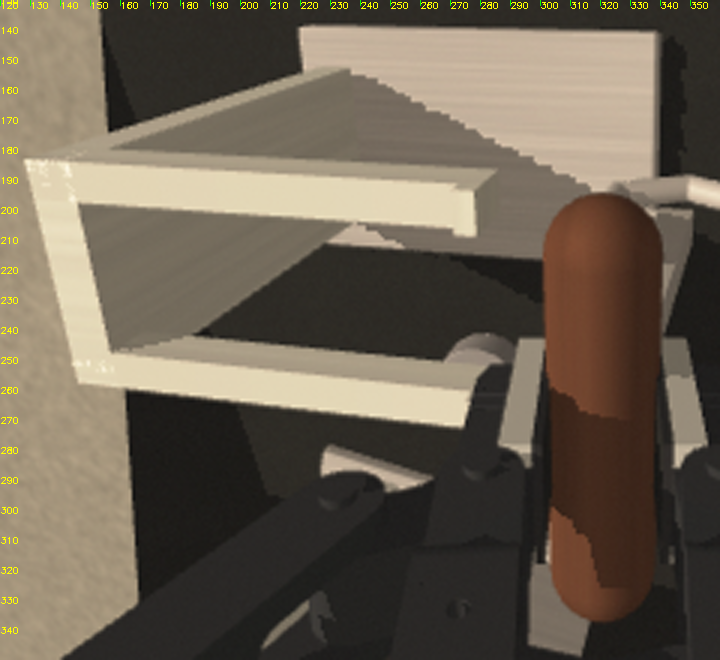

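View pics/d9.png

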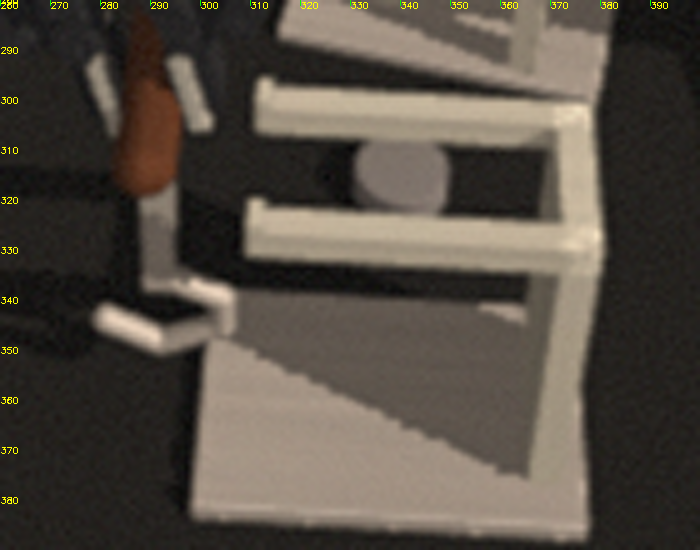

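```bash
python3 - <<'E'
from d import *
p,R,s=cur();Rs=Rtool(8.8,-12)
a=np.radians(8.8);ux=np.array([np.cos(a),np.sin(a),0]);o=np.array([530,332.3,0])
for x,z in((27,176),(-2,176),(-2,158)):
    pt=o+ux*x+[0,0,z]-9*Rs[:,0];print(pt,delta(p,R,pt,Rs))
E
```

```text
[558.5313444  336.71688547 184.80332841] (array([ 0.0235, -0.0659, -0.0023]), array([-0.0012,  0.0001, -0.0019]))
[529.87272134 332.28029622 184.80332841] (array([ 0.0382, -0.137 , -0.002 ]), array([-0.0012,  0.0001, -0.0019]))
[529.87272134 332.28029622 166.80332841] (array([ 0.0822, -0.1279, -0.0021]), array([-0.0012,  0.0001, -0.0019]))
```

Emit:
carry_out(
  deltas=[0.012,-0.033,-0.002,-0.001,0,-0.002,0.0235,-0.066,-0.002,-0.001,0,-0.002,0.031,-0.1,-0.002,-0.001,0,-0.002,0.038,-0.137,-0.002,-0.001,0,-0.002,0.05,-0.134,-0.002,-0.001,0,-0.002,0.066,-0.131,-0.002,-0.001,0,-0.002,0.082,-0.128,-0.002,-0.001,0,-0.002,0.082,-0.128,-0.002,-0.001,0,-0.002],
)

```text
time: 8.17
position: [530.6, 332.2, 166.3]
eef_rot: [0.402, 0.582, -0.514, 0.486]
ft_force: [-0.6, -1.0, 2.1]
gripper_width: 0.211
```

```bash
python3 - <<'E'
from d import *
p,R,s=cur();print(p,R.round(3),s['q'].round(3),s['time'],s['ft_force'],s['gripper_width']*85)
c=snap('10')
crop(c['side'],260,240,420,390,4,'pics/sd10.png')
crop(c['wrist'],120,130,360,350,3,'pics/w10.png')
Rs=Rtool(8.8,-12)
a=np.radians(8.8);ux=np.array([np.cos(a),np.sin(a),0]);uy=np.array([-np.sin(a),np.cos(a),0]);o=np.array([530,332.3,0])
g=p+9*R[:,0]-o;print('grip in stand',g@ux,g@uy,g[2])
for x,z in((-2,156),):
    pt=o+ux*x+[0,0,z]-9*Rs[:,0];print(pt,delta(p,R,pt,Rs))
E
```

```text
[530.59788691 332.21852448 166.29544465] [[-0.205  0.967  0.152]
 [-0.032  0.149 -0.988]
 [-0.978 -0.208  0.   ]] [0.432 0.698 0.356 1.431 0.057 1.844] 8.1667 [-0.59057309 -1.02477435  2.12857057] 17.94698680352014
grip in stand -1.2929111082183513 -0.17250651332393493 157.49213540809222
[529.87272134 332.28029622 164.80332841] (array([ 0.004 , -0.001 , -0.0004]), array([-0.0003,  0.    ,  0.    ]))
```

View pics/sd10.png

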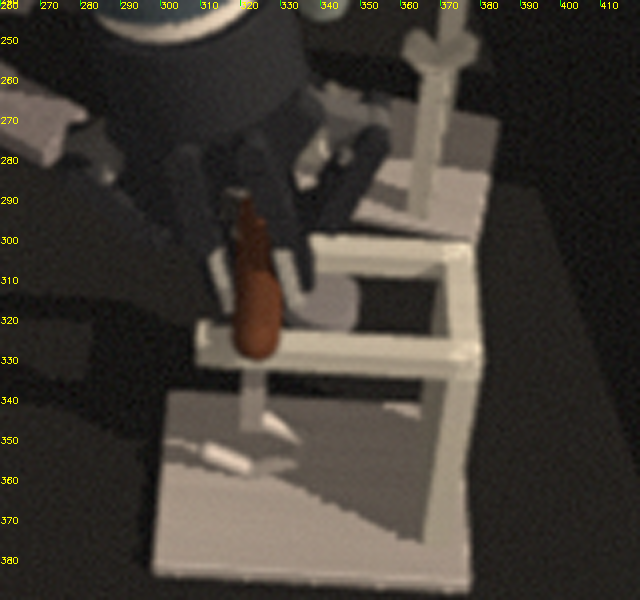

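View pics/w10.png

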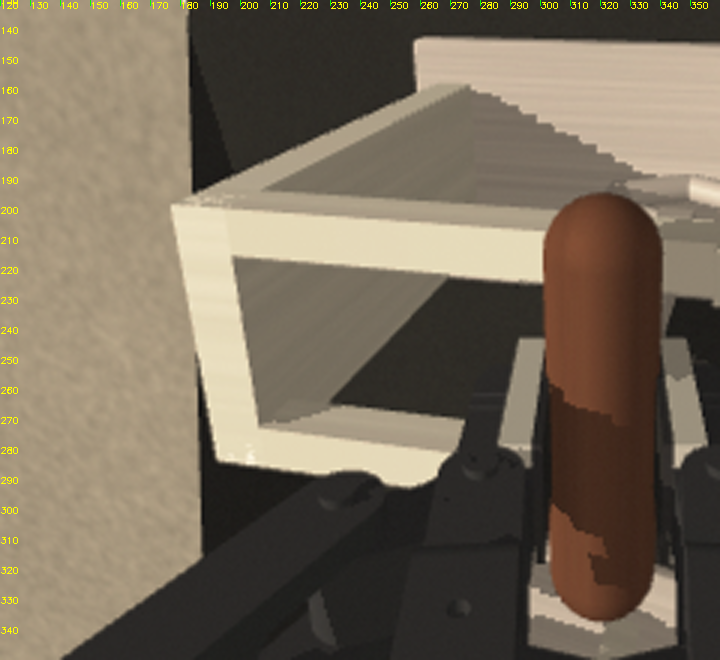

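Emit:
carry_out(
  deltas=[0.0025,0,0,0,0,0,0.0025,0,0,0,0,0,0.0025,0,0,0,0,0,0.0025,0,0,0,0,0,0.0025,0,0,0,0,0,0.0025,0,0,0,0,0,0.0025,0,0,0,0,0,0.0025,0,0,0,0,0],
  claw=0.3,
)

```text
time: 8.98
position: [529.1, 332.2, 165.0]
eef_rot: [0.401, 0.582, -0.514, 0.486]
ft_force: [0.1, 0.6, -0.4]
gripper_width: 0.701
```

```bash
python3 - <<'E'
from d import *
p,R,s=cur();print(p,s['time'],s['ft_force'],s['gripper_width']*85)
c=snap('11')
crop(c['side'],260,240,420,390,4,'pics/sd11.png')
crop(c['wrist'],120,130,360,350,3,'pics/w11.png')
E
```

```text
[529.07246943 332.2398418  164.95935128] 8.9833 [ 0.1050323   0.55542218 -0.41559905] 59.609971807393784
```

View pics/sd11.png

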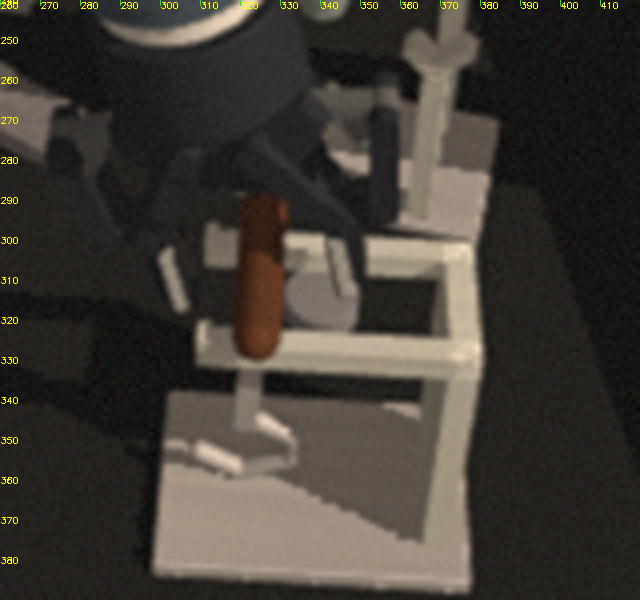

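View pics/w11.png

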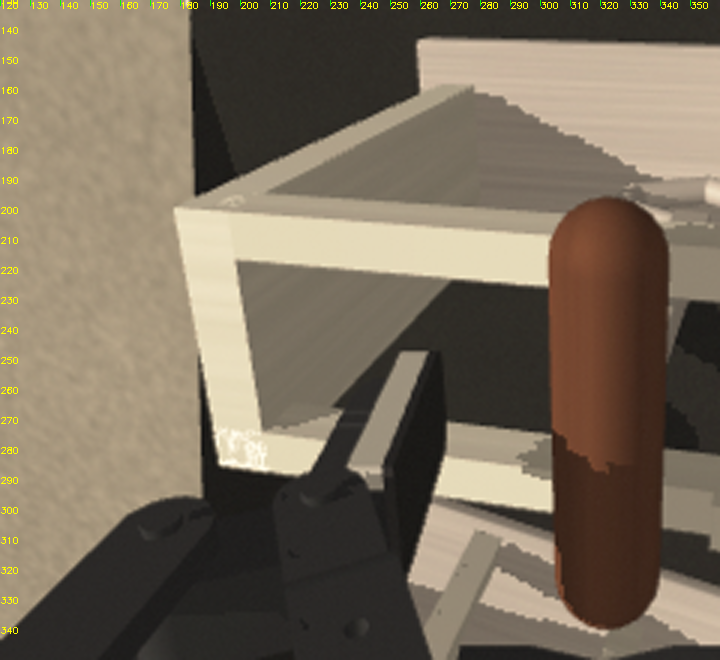

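```bash
python3 - <<'E'
from d import *
from kin import ik
p,R,s=cur();Rv=Rtool(0,0)
for pt,Rt in ((p+[0,0,40],R),(p+[0,0,80],R),(p+[0,0,120],R),([528,150,320],Rv),([525,-230,330],Rv)):
    print(np.round(pt),[x.tolist() for x in delta(p,R,pt,Rt)],ik(np.array(pt),Rt[:,0]))
E
```

```text
[529. 332. 205.] [[-0.0978, -0.021, 0.0001], [0.0, 0.0, 0.0]] (array([0.432, 0.697, 0.434, 1.511, 0.057]), np.float64(0.0))
[529. 332. 245.] [[-0.1955, -0.042, 0.0002], [0.0, 0.0, 0.0]] (array([0.432, 0.72 , 0.587, 1.641, 0.057]), np.float64(0.0))
[529. 332. 285.] [[-0.2933, -0.0629, 0.0002], [0.0, 0.0, 0.0]] (array([0.432, 0.781, 0.817, 1.81 , 0.057]), np.float64(0.0))
[528 150 320] [[-0.3633, -0.1519, 0.4501], [0.0486, 0.0054, 0.0671]] (array([0.16 , 0.325, 0.169, 1.415, 0.   ]), np.float64(0.0))
[ 525 -230  330] [[-0.355, -0.3062, 1.3879], [0.0486, 0.0054, 0.0671]] (array([-0.525,  0.404,  0.314,  1.481,  0.   ]), np.float64(0.0))
```

Emit:
carry_out(
  deltas=[-0.0978,-0.021,0,0,0,0,-0.1955,-0.042,0,0,0,0,-0.2933,-0.063,0,0,0,0,-0.363,-0.152,0.45,0.0486,0.0054,0.0671,-0.363,-0.152,0.45,0.0486,0.0054,0.0671,-0.363,-0.152,0.45,0.0486,0.0054,0.0671,-0.363,-0.152,0.45,0.0486,0.0054,0.0671,-0.363,-0.152,0.45,0.0486,0.0054,0.0671],
)

```text
time: 9.8
position: [526.7, 147.7, 321.0]
eef_rot: [0.5, 0.499, -0.5, 0.5]
ft_force: [0.7, -0.6, -0.5]
gripper_width: 0.699
```

```bash
python3 - <<'E'
from d import *
p,R,s=cur();Rv=Rtool(0,0);print(p,R.round(3))
print(delta(p,R,[525,-230,330],Rv))
E
```

```text
[526.68840009 147.66840515 320.99820232] [[ 0.001  1.    -0.   ]
 [-0.001 -0.    -1.   ]
 [-1.     0.001  0.001]]
(array([-0.0218, -0.004 ,  0.9442]), array([-0.0001,  0.0002, -0.0004]))
```

Emit:
carry_out(
  deltas=[-0.022,-0.004,0.9,0,0,0,-0.022,-0.004,0.9,0,0,0,-0.022,-0.004,0.9,0,0,0,-0.022,-0.004,0.9,0,0,0,-0.022,-0.004,0.9,0,0,0,-0.022,-0.004,0.9,0,0,0,-0.022,-0.004,0.9,0,0,0,-0.022,-0.004,0.9,0,0,0],
)

```text
time: 10.47
position: [526.0, -185.2, 328.4]
eef_rot: [0.5, 0.5, -0.5, 0.5]
ft_force: [0.6, 0.6, -0.6]
gripper_width: 0.698
```

Emit:
carry_out(
  deltas=[0,0,0.07,0,0,0,0,0,0.07,0,0,0,0,0,0.07,0,0,0,0,0,0.07,0,0,0,0,0,0.07,0,0,0,0,0,0.07,0,0,0,0,0,0.07,0,0,0,0,0,0.07,0,0,0],
)

```text
time: 11.13
position: [526.6, -210.2, 328.2]
eef_rot: [0.5, 0.5, -0.5, 0.5]
ft_force: [-0.0, -0.4, 0.2]
gripper_width: 0.701
```

```bash
python3 - <<'E'
from d import *
c=snap('12')
p,R,s=cur();print(p,s['time'])
E
```

```text
[ 526.56830416 -210.7583951   328.11297583] 11.2833
```

View pics/wrist12.png

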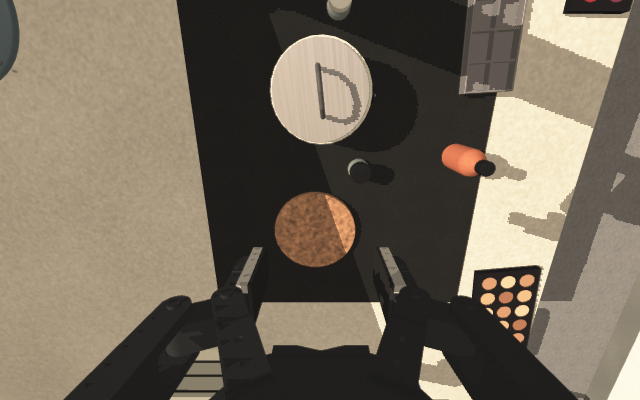

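View pics/side12.png

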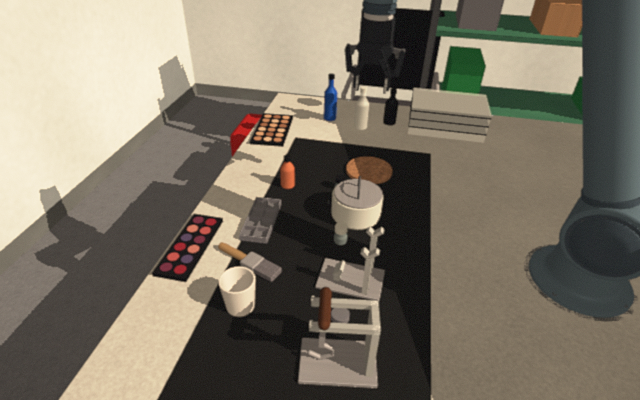

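```bash
python3 - <<'E'
from h import *
W,S,D=[load(n,f'{n}12.npz') for n in('wrist','scene','side')]
def circ(c,z,roi,mask,name):
    x0,y0,x1,y1=roi;im=c['pixels'][y0:y1,x0:x1]
    m=mask(im.astype(int)).astype(np.uint8)
    m=cv2.morphologyEx(m,cv2.MORPH_CLOSE,np.ones((5,5)))
    cs,_=cv2.findContours(m,cv2.RETR_EXTERNAL,cv2.CHAIN_APPROX_NONE);k=cv2.convexHull(max(cs,key=cv2.contourArea))[:,0]
    P=np.array([plane(c,q+np.array([x0,y0]),z)[:2] for q in k])
    A=np.c_[2*P,np.ones(len(P))];s=np.linalg.lstsq(A,(P**2).sum(1),rcond=None)[0]
    r=np.sqrt(s[2]+s[0]**2+s[1]**2);res=np.hypot(*(P-s[:2]).T)-r
    print(name,s[:2].round(1),r.round(1),res.std().round(2)); return s[:2]
br=lambda im:(im[...,2]-im[...,0]>25)&(im[...,2]>60)
lt=lambda im:im.sum(2)>330
circ(W,12,(262,180,362,280),br,'mat W');circ(S,12,(245,120,305,170),br,'mat S');circ(D,12,(335,145,400,190),br,'mat D')
circ(W,76,(255,20,390,155),lt,'lid W')
crop(W,260,25,385,155,5,'pics/w12l.png');crop(S,285,150,345,205,10,'pics/sc12l.png');crop(D,325,165,390,225,9,'pics/d12l.png')
E
```

```text
mat W [ 518.1 -333.7] 70.5 0.64
mat S [ 516.5 -331.3] 73.3 1.28
mat D [ 528.7 -294.1] 97.5 12.01
lid W [ 528.5 -113.3] 63.4 0.16
```

View pics/w12l.png

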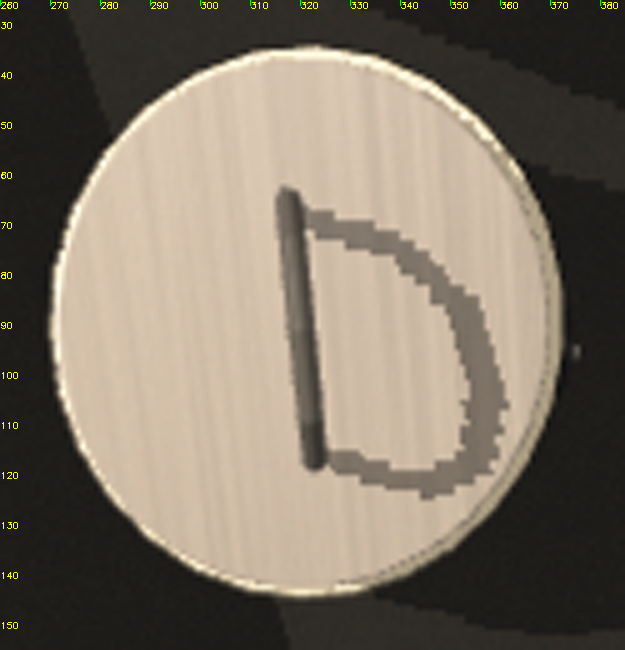

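View pics/sc12l.png

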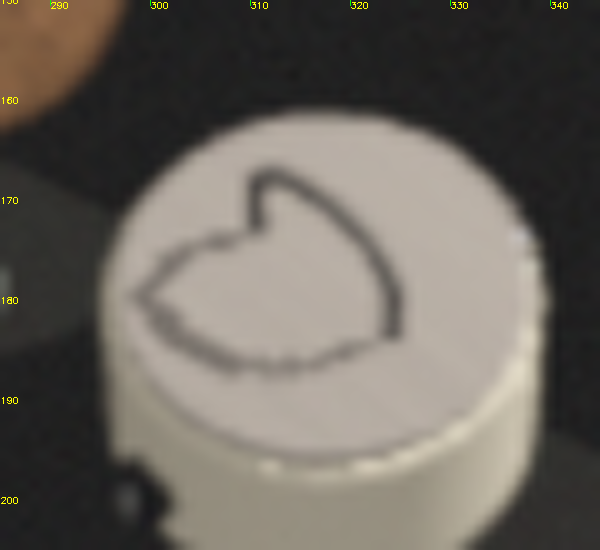

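View pics/d12l.png

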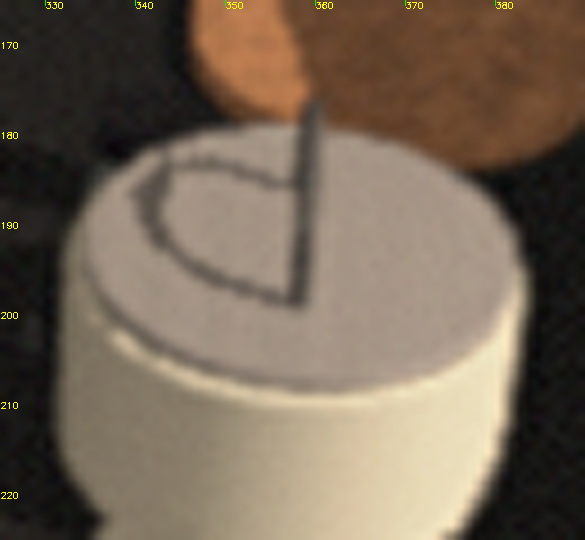

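```bash
python3 - <<'E'
from h import *
W,S,D=[load(n,f'{n}12.npz') for n in('wrist','scene','side')]
print('cam',-W['R'].T@W['t'])
a=plane(W,(260+290/5,25+200/5),112);b=plane(W,(260+314/5,25+455/5),112);print(a,b,np.degrees(np.arctan2(-(b-a)[0],(b-a)[1])),(a+b)/2)
m=lambda x,y:(285+x/10,150+y/10)
a=plane(S,m(257,230),76);b=plane(S,m(390,333),76);print('S',a,b,(a+b)/2,np.degrees(np.arctan2((b-a)[0],(b-a)[1])))
print('D leg',plane(D,(325+297/9,165+300/9),76))
# apex: top of arch S? vs D top
print('D topline',plane(D,(325+312/9,165+108/9),117))
# lid ellipse in S/D by extreme points
for q in[(103,290),(548,290),(325,108),(318,462)]: print(plane(S,m(*q),76).round(1))
n=lambda x,y:(325+x/9,165+y/9)
for q in[(80,235),(522,260),(290,125),(330,390)]: print('D',plane(D,n(*q),76).round(1))
E
```

```text
cam [ 527.60199101 -127.25714254  445.71916453]
[525.36785805 -87.12469328 112.        ] [ 530.74152973 -140.41342651  112.        ] -174.2417207814798 [ 528.05469389 -113.7690599   112.        ]
S [ 527.05622236 -137.94811209   76.        ] [520.88872203 -83.96282423  76.        ] [ 523.97247219 -110.95546816   76.        ] -6.517447843483666
D leg [521.15039659 -81.41641735  76.        ]
D topline [ 524.70781136 -116.1481552   117.        ]
[ 575.9 -150.5   76. ]
[475.1 -65.6  76. ]
[ 482.2 -159.8   76. ]
[566.2 -62.9  76. ]
D [585.4 -97.8  76. ]
D [ 461.5 -114.9   76. ]
D [ 534.6 -167.1   76. ]
D [507.1 -43.1  76. ]
```

```bash
python3 - <<'E'
from h import *
S,D=[load(n,f'{n}12.npz') for n in('scene','side')]
crop(D,280,270,400,390,6,'pics/d12s.png');crop(S,380,220,480,330,6,'pics/sc12s.png')
C={}
for n,c,(x0,y0,x1,y1) in(('S',S,(390,230,470,310)),('D',D,(300,275,350,340))):
    im=c['pixels'][y0:y1,x0:x1].astype(int);b,g,r=im[...,0],im[...,1],im[...,2]
    m=((r>b*1.6)&(r>35)).astype(np.uint8);k,l,st,ce=cv2.connectedComponentsWithStats(m);i=1+np.argmax(st[1:,4]);print(st[i])
    rr=cv2.minAreaRect(np.argwhere(l==i)[:,::-1].astype(np.float32));C[n]=np.array(rr[0])+(x0,y0);print(rr)
print(tri((S,C['S']),(D,C['D'])));print(plane(S,C['S'],156),plane(D,C['D'],156))
E
```

```text
[ 29  32  30  23 235]
((43.500003814697266, 43.000003814697266), (34.0, 7.400000095367432), 36.869895935058594)
[ 18  12  15  43 480]
((24.57647132873535, 33.005882263183594), (12.961709022521973, 42.106380462646484), 4.39870548248291)
(array([526.03740353, 332.72902846, 154.42160943]), [[-0.0, 0.7], [0.8, -0.7]])
[525.26828711 331.72118309 156.        ] [526.90820637 335.73010886 156.        ]
```

View pics/d12s.png

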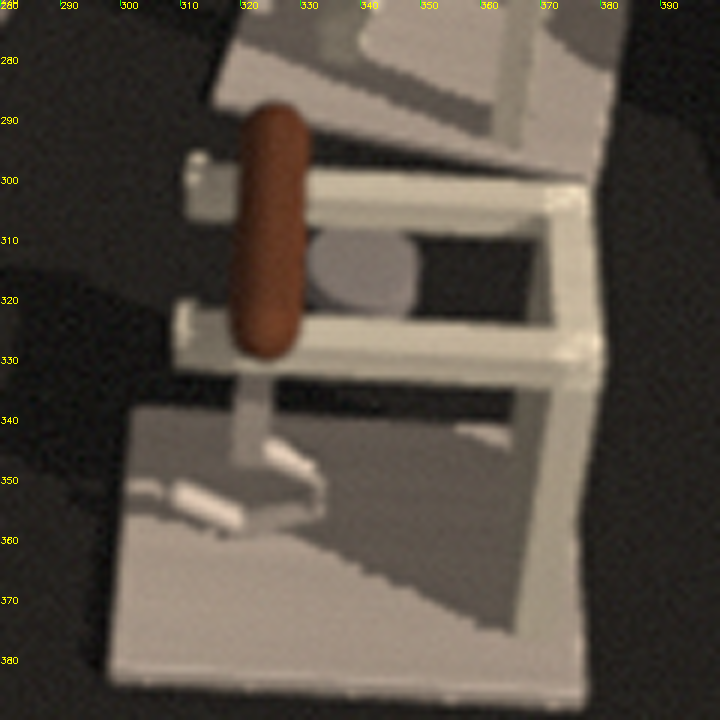

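View pics/sc12s.png

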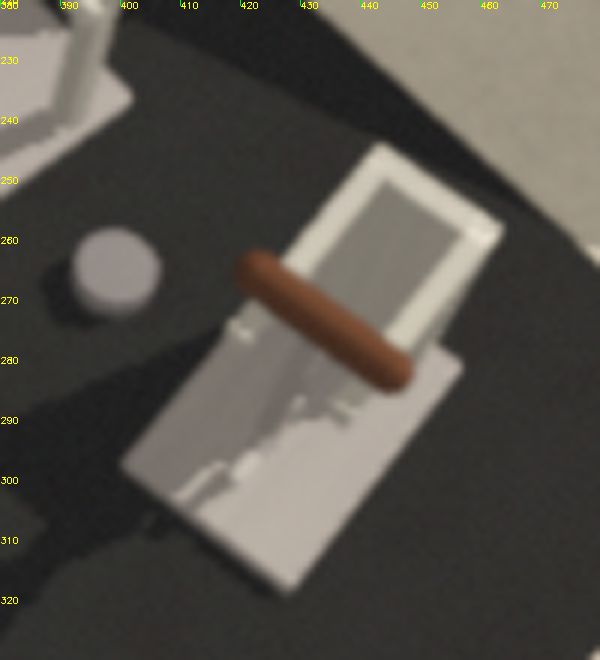

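```bash
python3 - <<'E'
from d import *
from kin import ik
p,R,s=cur();Rt=Rtool(8.8,0)
for pt in ([528,120,330],[528,332.5,265],[528,332.5,163]):
    print(pt,[x.tolist() for x in delta(p,R,pt,Rt)],ik(np.array(pt),Rt[:,0]))
for pt in ([526,-112.5,320],[517,-332.5,300],[517,-332.5,202]): print(pt,ik(np.array(pt),Rt[:,0]))
E
```

```text
[528, 120, 330] [[-0.0048, 0.0042, -0.8269], [-0.0486, 0.0, 0.0]] (array([0.105, 0.309, 0.175, 1.437, 0.   ]), np.float64(0.0))
[528, 332.5, 265] [[0.1576, 0.0046, -1.3582], [-0.0486, 0.0, 0.0]] (array([0.459, 0.526, 0.32 , 1.366, 0.   ]), np.float64(0.0))
[528, 332.5, 163] [[0.4126, 0.0047, -1.3582], [-0.0486, 0.0, 0.0]] (array([0.459, 0.527, 0.038, 1.082, 0.   ]), np.float64(0.0))
[526, -112.5, 320] (array([-0.33 ,  0.293,  0.125,  1.403,  0.   ]), np.float64(0.0))
[517, -332.5, 300] (array([-0.676,  0.516,  0.404,  1.459,  0.   ]), np.float64(0.0))
[517, -332.5, 202] (array([-0.676,  0.491,  0.089,  1.169,  0.   ]), np.float64(0.0))
```

Emit:
carry_out(
  deltas=[-0.005,0.004,-0.83,-0.0486,0,0,-0.005,0.004,-0.83,-0.0486,0,0,-0.005,0.004,-0.83,-0.0486,0,0,-0.005,0.004,-0.83,-0.0486,0,0,-0.005,0.004,-0.83,-0.0486,0,0,-0.005,0.004,-0.83,-0.0486,0,0,-0.005,0.004,-0.83,-0.0486,0,0,-0.005,0.004,-0.83,-0.0486,0,0],
)

```text
time: 11.95
position: [527.6, 123.0, 330.2]
eef_rot: [0.46, 0.537, -0.46, 0.537]
ft_force: [1.2, -0.2, -0.2]
gripper_width: 0.7
```

```bash
python3 - <<'E'
from d import *
p,R,s=cur();Rt=Rtool(8.8,0);print(p)
for pt in ([528,332.5,265],):
    print(pt,[x.tolist() for x in delta(p,R,pt,Rt)])
E
```

```text
[527.61885966 123.02150088 330.24174777]
[528, 332.5, 265] [[0.1631, 0.0807, -0.5174], [-0.0002, 0.0, -0.0001]]
```

Emit:
carry_out(
  deltas=[0.163,0.081,-0.517,0,0,0,0.163,0.081,-0.517,0,0,0,0.163,0.081,-0.517,0,0,0,0.163,0.081,-0.517,0,0,0,0.163,0.081,-0.517,0,0,0,0.163,0.081,-0.517,0,0,0,0.163,0.081,-0.517,0,0,0,0.163,0.081,-0.517,0,0,0],
)

```text
time: 12.62
position: [528.3, 330.1, 264.5]
eef_rot: [0.46, 0.537, -0.461, 0.537]
ft_force: [0.3, -0.0, 0.0]
gripper_width: 0.703
```

```bash
python3 - <<'E'
from d import *
c=snap('13',('wrist',));W=c['wrist']
p,R,s=cur();Rt=Rtool(8.8,0);print(p)
g=np.array([528.5,332.5,156])
print('pred',[proj(W,g+a*Rt[:,2]).round(1).tolist() for a in(-42,0,42)])
crop(W,230,120,410,340,3,'pics/w13.png')
for pt in ([528,332.5,162],):
    print(pt,[x.tolist() for x in delta(p,R,pt,Rt)])
E
```

```text
[528.80864324 329.29905967 265.14984573]
pred [[319.7, 154.1], [319.8, 202.6], [319.9, 245.8]]
[528, 332.5, 162] [[0.2579, -0.0008, -0.0084], [-0.0004, 0.0003, -0.0]]
```

View pics/w13.png

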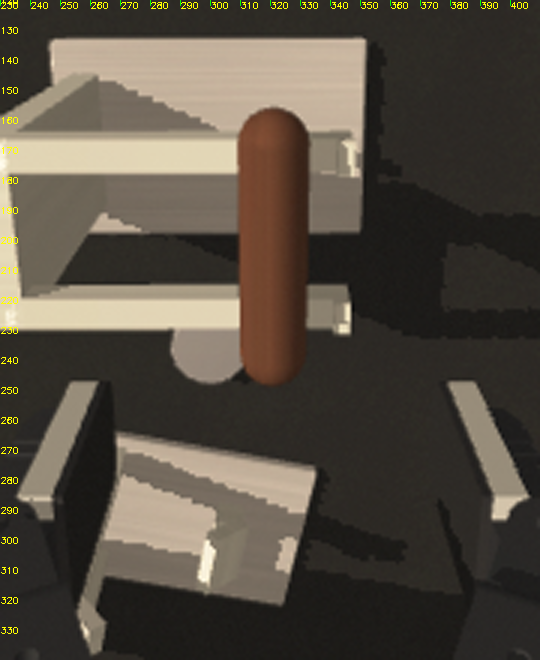

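Emit:
carry_out(
  deltas=[0.08,-0.001,-0.006,0,0,0,0.16,-0.001,-0.006,0,0,0,0.22,-0.001,-0.006,0,0,0,0.2575,-0.001,-0.006,0,0,0,0.2575,-0.001,-0.006,0,0,0,0.2575,-0.001,-0.006,0,0,0,0.2575,-0.001,-0.006,0,0,0,0.2575,-0.001,-0.006,0,0,0],
)

```text
time: 13.33
position: [529.4, 332.4, 164.2]
eef_rot: [0.462, 0.536, -0.459, 0.537]
ft_force: [-0.2, -1.2, 0.2]
gripper_width: 0.702
```

Emit:
carry_out(
  deltas=[0,0,0,0,0,0,0,0,0,0,0,0,0,0,0,0,0,0,0,0,0,0,0,0,0,0,0,0,0,0,0,0,0,0,0,0,0,0,0,0,0,0,0,0,0,0,0,0],
  claw=1,
)

```text
time: 14.0
position: [528.3, 332.7, 162.6]
eef_rot: [0.461, 0.536, -0.46, 0.537]
ft_force: [-0.5, -0.7, 6.0]
gripper_width: 0.207
```

```bash
python3 - <<'E'
from d import *
c=snap('14',('wrist','side'));W=c['wrist']
p,R,s=cur();print(p,R.round(3),s['ft_force'],s['gripper_width']*85,s['time'])
crop(W,180,120,460,350,2,'pics/w14.png')
E
```

```text
[528.32022931 332.67394878 162.54251571] [[ 0.001  0.988  0.152]
 [ 0.001  0.152 -0.988]
 [-1.     0.001 -0.   ]] [-0.41687492 -1.28132175  5.80208512] 18.4206672099039 14.1
```

View pics/w14.png

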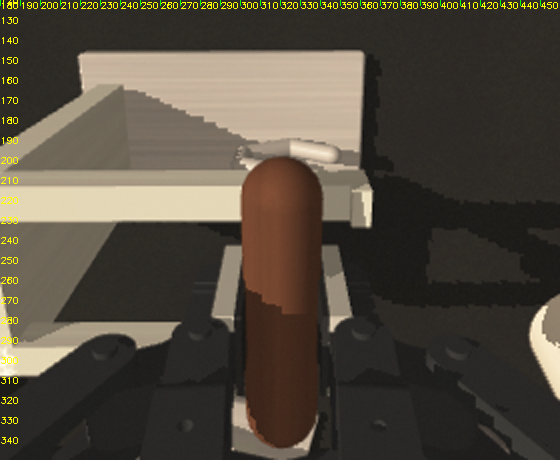

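```bash
python3 - <<'E'
from d import *
from kin import ik
W=load('wrist','wrist14.npz')
p,R,s=cur()
g=p+6.5*R[:,0]
for a in(-44,-42,-40,0,40,42,44): print(a,proj(W,g+a*R[:,2]+5*np.array([0,0,1])).round(1))
ux=R[:,1]
for pt,h in ((p+[0,0,18],8.8),(p+ux*35+[0,0,18],8.8),(p+ux*68+[0,0,18],8.8),([592,240,250],8.8),([560,100,306],6),([486,-116.7,306],6)):
    Rt=Rtool(h,0)
    print(np.round(pt),[x.tolist() for x in delta(p,R,pt,Rt)],ik(np.array(pt),Rt[:,0]))
E
```

```text
-44 [318.1 195.6]
-42 [318.1 199.8]
-40 [318.1 203.9]
0 [318.4 278.5]
40 [318.7 340.4]
42 [318.7 343.2]
44 [318.7 346. ]
[528. 333. 181.] [[-0.045, 0.0001, -0.0], [-0.0002, -0.0001, -0.0004]] (array([0.459, 0.522, 0.079, 1.128, 0.   ]), np.float64(0.0))
[563. 338. 181.] [[-0.045, 0.0876, -0.0], [-0.0002, -0.0001, -0.0004]] (array([0.443, 0.615, 0.234, 1.189, 0.   ]), np.float64(0.0))
[596. 343. 181.] [[-0.045, 0.1701, -0.0], [-0.0002, -0.0001, -0.0004]] (array([0.429, 0.715, 0.408, 1.264, 0.   ]), np.float64(0.0))
[592 240 250] [[-0.2186, 0.1224, 0.2532], [-0.0002, -0.0001, -0.0004]] (array([0.285, 0.568, 0.348, 1.351, 0.   ]), np.float64(0.0))
[560 100 306] [[-0.3588, -0.0098, 0.5868], [0.0153, -0.0001, -0.0004]] (array([0.064, 0.375, 0.203, 1.398, 0.   ]), np.float64(0.0))
[ 486. -117.  306.] [[-0.3594, -0.2751, 1.0941], [0.0153, -0.0001, -0.0004]] (array([-0.364,  0.186, -0.057,  1.328,  0.   ]), np.float64(0.0))
```

Emit:
carry_out(
  deltas=[-0.025,0,0,0,0,0,-0.045,0,0,0,0,0,-0.045,0.0876,0,0,0,0,-0.045,0.17,0,0,0,0,-0.219,0.1224,0.2532,0,0,0,-0.219,0.1224,0.2532,0,0,0,-0.219,0.1224,0.2532,0,0,0,-0.219,0.1224,0.2532,0,0,0],
)

```text
time: 14.77
position: [594.1, 234.8, 254.4]
eef_rot: [0.463, 0.533, -0.461, 0.537]
ft_force: [-0.2, 0.4, 0.4]
gripper_width: 0.211
```

```bash
python3 - <<'E'
from d import *
p,R,s=cur();print(p,s['ft_force'],s['gripper_width'],s['time'])
for pt,h in (([560,100,306],6),([486,-116.7,306],6)):
    Rt=Rtool(h,0)
    print(np.round(pt),[x.tolist() for x in delta(p,R,pt,Rt)])
E
```

```text
[594.14533381 234.7816773  254.35611168] [-0.23085733  0.37377538  0.4280773 ] 0.21097096012068228 14.7667
[560 100 306] [[-0.129, -0.1331, 0.3212], [0.0135, 0.0008, -0.0018]]
[ 486. -117.  306.] [[-0.129, -0.3955, 0.83], [0.0135, 0.0008, -0.0018]]
```

Emit:
carry_out(
  deltas=[-0.129,-0.133,0.321,0.0135,0,0,-0.129,-0.133,0.321,0.0135,0,0,-0.129,-0.133,0.321,0.0135,0,0,-0.129,-0.133,0.321,0.0135,0,0,-0.129,-0.395,0.83,0.0135,0,0,-0.129,-0.395,0.83,0.0135,0,0,-0.129,-0.395,0.83,0.0135,0,0,-0.129,-0.395,0.83,0.0135,0,0],
)

```text
time: 15.43
position: [504.7, -54.4, 301.3]
eef_rot: [0.471, 0.527, -0.471, 0.527]
ft_force: [0.8, 0.3, -1.2]
gripper_width: 0.215
```

```bash
python3 - <<'E'
from d import *
p,R,s=cur();print(p,s['ft_force'],s['gripper_width'],s['time'])
a=np.radians(6);ux=np.array([np.cos(a),np.sin(a),0]);Rt=Rtool(6,0)
L=np.array([526.3,-112.5,0])
for d,z in ((-42,290),(-42,237)):
    pt=L+ux*d+[0,0,z]
    print(np.round(pt,1),[x.tolist() for x in delta(p,R,pt,Rt)])
E
```

```text
[504.74807607 -54.41980689 301.3305537 ] [ 0.78948311  0.34968297 -1.17546506] 0.21457075941074405 15.4333
[ 484.5 -116.9  290. ] [[0.0283, -0.0676, 0.1496], [0.0021, -0.0, -0.0]]
[ 484.5 -116.9  237. ] [[0.1608, -0.0676, 0.1496], [0.0021, -0.0, -0.0]]
```

Emit:
carry_out(
  deltas=[0.028,-0.0676,0.15,0.002,0,0,0.028,-0.0676,0.15,0.002,0,0,0.028,-0.0676,0.15,0.002,0,0,0.028,-0.0676,0.15,0.002,0,0,0.09,-0.0676,0.15,0.002,0,0,0.11,-0.0676,0.15,0.002,0,0,0.11,-0.0676,0.15,0.002,0,0,0.11,-0.0676,0.15,0.002,0,0],
)

```text
time: 16.1
position: [485.2, -114.7, 256.8]
eef_rot: [0.473, 0.526, -0.473, 0.525]
ft_force: [-0.3, -0.1, -1.7]
gripper_width: 0.211
```

```bash
python3 - <<'E'
from d import *
c=snap('15')
p,R,s=cur();print(p,R.round(3),s['ft_force'],s['gripper_width'],s['time'])
g=p+6.5*R[:,0]
for n in c:
  print(n,'tip',proj(c[n],g+22*R[:,1]+[0,0,-128]).round(1),'loop',proj(c[n],[526.3,-112.5,116]).round(1))
crop(c['side'],310,120,430,230,5,'pics/d15.png');crop(c['scene'],260,110,380,210,5,'pics/sc15.png');crop(c['wrist'],220,60,460,300,3,'pics/w15.png')
E
```

```text
[ 486.18191643 -115.55225925  257.9990216 ] [[ 0.001  0.994  0.105]
 [-0.001  0.105 -0.994]
 [-1.     0.001  0.001]] [-0.40869692 -0.48617317 -1.59082766] 0.21437510856079403 16.25
scene tip [321.  165.2] loop [316.3 170.2]
side tip [366.4 176.3] loop [358.8 178. ]
wrist tip [342.2 196.1] loop [360.  194.8]
```

View pics/d15.png

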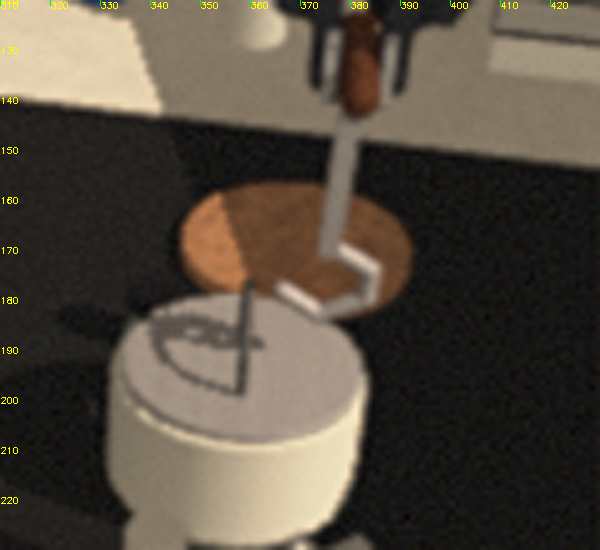

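View pics/sc15.png

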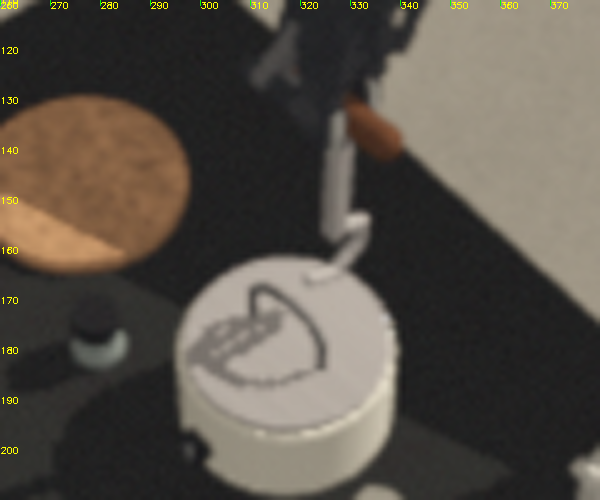

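View pics/w15.png

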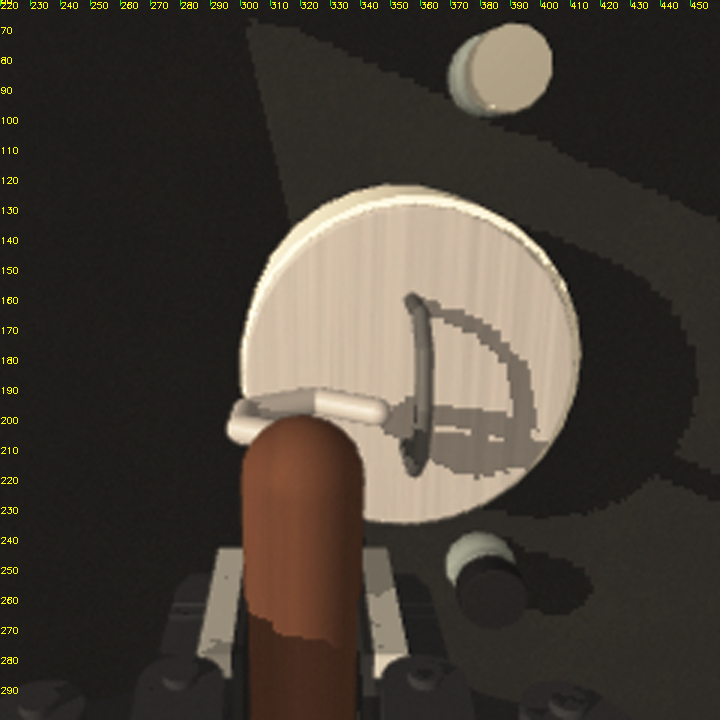

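```bash
python3 - <<'E'
from h import *
W=load('wrist','wrist15.npz')
a=np.radians(6);uy=np.array([-np.sin(a),np.cos(a),0]);L=np.array([526.3,-112.5,0])
for y in(28,-28):
  for z in(76,90,104,112):print(y,z,proj(W,L+uy*y+[0,0,z]).round(1))
def circ(c,z,roi):
    x0,y0,x1,y1=roi;m=(c['pixels'][y0:y1,x0:x1].astype(int).sum(2)>330).astype(np.uint8)
    cs,_=cv2.findContours(m,cv2.RETR_EXTERNAL,cv2.CHAIN_APPROX_NONE);k=max(cs,key=cv2.contourArea)[:,0]+np.array([x0,y0])
    k=k[(k[:,0]>350)&(k[:,1]>130)&(k[:,1]<232)] ; k=k[k[:,0]>385]
    P=np.array([plane(c,q,z)[:2] for q in k]);d=np.hypot(*(P-L[:2]).T);print('edge r',d.min(),d.max(),len(k))
circ(W,76,(300,110,420,240))
# hook tip, end of bar
q=Ro.from_quat(W['quat']).as_matrix();g=W['pos']+6.5*q[:,0]
for x,z in((25,-128),(0,-141),(-22,-112),(-26.5,-120)):print(x,proj(W,g+x*q[:,1]+[0,0,z]).round(1))
E
```

```text
28 76 [356.2 158.9]
28 90 [357.9 161.5]
28 104 [359.7 164.2]
28 112 [360.8 165.9]
-28 76 [354.2 207.1]
-28 90 [355.7 211.6]
-28 104 [357.3 216.5]
-28 112 [358.3 219.4]
edge r 61.062065974551246 65.01032841607602 100
25 [345.2 195.8]
0 [319.1 191.8]
-22 [294.6 201.5]
-26.5 [290.5 198.6]
```

Emit:
carry_out(
  deltas=[0.03,0,0.0015,0,0,0,0.0525,0,0.0015,0,0,0,0.0525,0,0.0015,0,0,0,0.0525,0.02,0.0015,0,0,0,0.0525,0.045,0.0015,0,0,0,0.0525,0.07,0.0015,0,0,0,0.0525,0.095,0.0015,0,0,0,0.0525,0.095,0.0015,0,0,0],
)

```text
time: 16.92
position: [526.3, -112.6, 236.5]
eef_rot: [0.474, 0.525, -0.473, 0.526]
ft_force: [0.7, -0.1, -1.5]
gripper_width: 0.214
```

```bash
python3 - <<'E'
from d import *
c=snap('16')
p,R,s=cur();print(p,s['ft_force'],s['torque'],s['gripper_width'],s['time'])
d=p-np.array([526.3,-112.5,0]);a=np.radians(6);print('along',d[0]*np.cos(a)+d[1]*np.sin(a),'lat',-d[0]*np.sin(a)+d[1]*np.cos(a))
crop(c['side'],310,120,430,230,5,'pics/d16.png');crop(c['scene'],260,110,380,210,6,'pics/sc16.png');crop(c['wrist'],220,60,460,300,3,'pics/w16.png')
E
```

```text
[ 523.65749247 -112.51079194  236.15600613] [ 0.5530841  -0.5013892  -0.22038582] [ 0.02787634  0.04683192 -0.01622084] 0.21382561752611787 17.0667
along -2.629159664019073 lat 0.26548442855333704
```

View pics/d16.png

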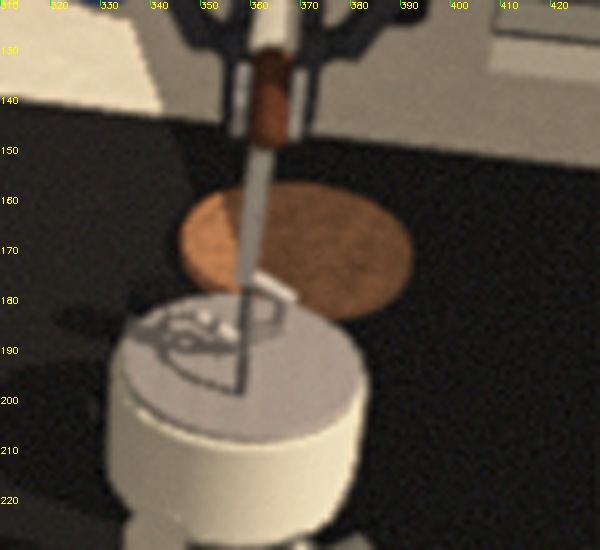

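View pics/sc16.png

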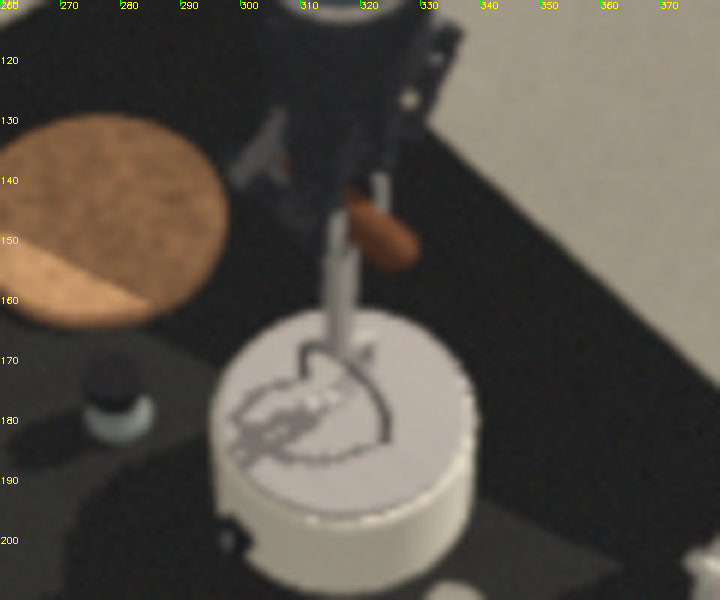

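View pics/w16.png

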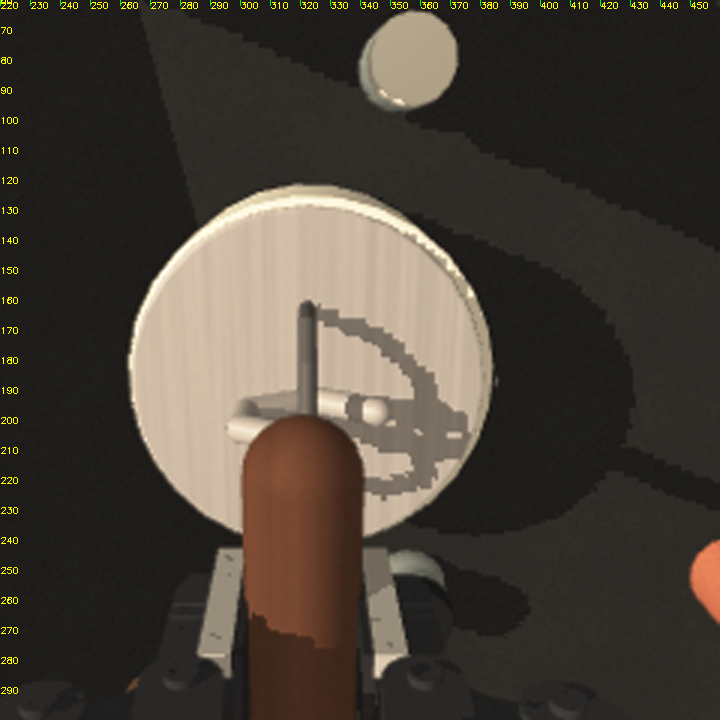

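Emit:
carry_out(
  deltas=[-0.01,0,0,0,0,0,-0.02,0,0,0,0,0,-0.03,0,0,0,0,0,-0.038,0,0,0,0,0,-0.044,0,0,0,0,0,-0.05,0,0,0,0,0,-0.056,0,0,0,0,0,-0.062,0,0,0,0,0],
)

```text
time: 17.73
position: [523.0, -112.5, 260.5]
eef_rot: [0.473, 0.526, -0.474, 0.525]
ft_force: [-0.1, 0.1, -4.2]
gripper_width: 0.214
```

```bash
python3 - <<'E'
from d import *
c=snap('17')
p,R,s=cur();print(p,s['ft_force'],s['torque'],s['gripper_width'],s['time'])
crop(c['side'],310,120,430,230,5,'pics/d17.png');crop(c['scene'],260,110,380,210,6,'pics/sc17.png');crop(c['wrist'],220,60,460,300,3,'pics/w17.png')
E
```

```text
[ 523.36000061 -112.54870424  260.75398651] [ 0.82012331 -0.46986838 -3.92314363] [-0.04269079 -0.03956642 -0.01453724] 0.21106608878392688 17.8833
```

View pics/d17.png

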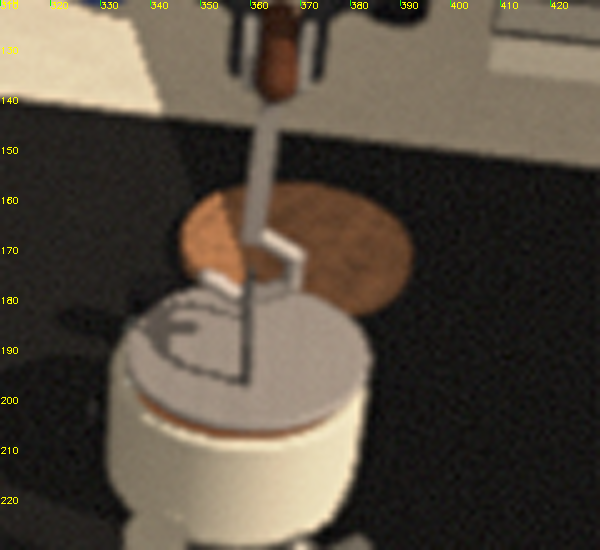

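View pics/sc17.png

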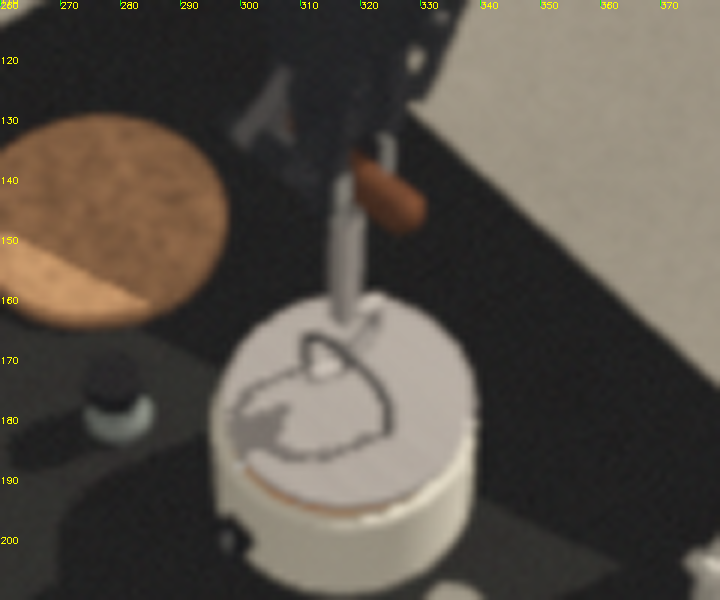

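View pics/w17.png

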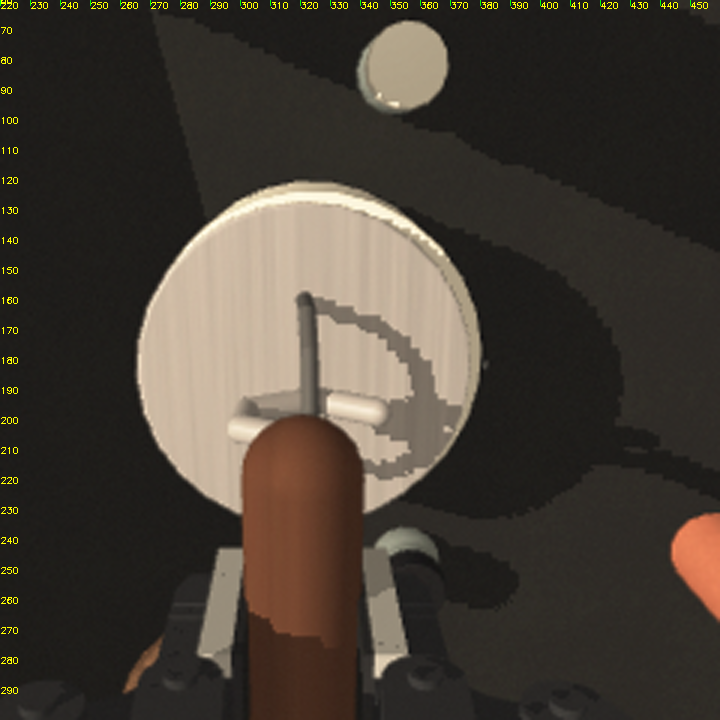

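Emit:
carry_out(
  deltas=[-0.01,0,0,0,0,0,-0.025,0,0,0,0,0,-0.045,0,0,0,0,0,-0.065,0,0,0,0,0,-0.085,0,0,0,0,0,-0.105,0,0,0,0,0,-0.12,0,0,0,0,0,-0.13,0,0,0,0,0],
)

```text
time: 18.55
position: [523.8, -112.7, 314.1]
eef_rot: [0.473, 0.525, -0.473, 0.526]
ft_force: [-0.2, -0.8, -4.5]
gripper_width: 0.21
```

```bash
python3 - <<'E'
from d import *
c=snap('18')
p,R,s=cur();print(p,s['ft_force'],s['torque'],s['gripper_width'],s['time'])
crop(c['side'],310,100,430,230,5,'pics/d18.png');crop(c['scene'],260,90,380,210,6,'pics/sc18.png');crop(c['wrist'],220,60,460,300,3,'pics/w18.png')
E
```

```text
[ 523.60454329 -112.64696265  313.14384192] [-0.78461279  0.18640434 -4.20905923] [-0.02847229  0.00381625  0.03443782] 0.21259685967606992 18.7
```

View pics/d18.png

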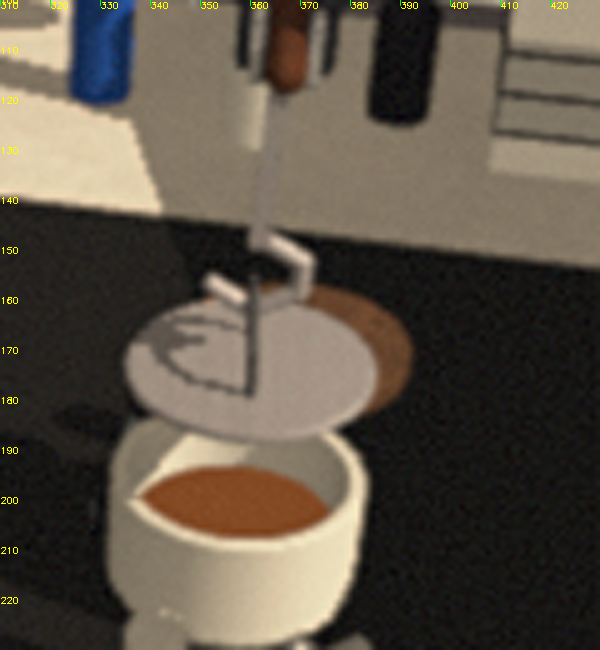

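View pics/sc18.png

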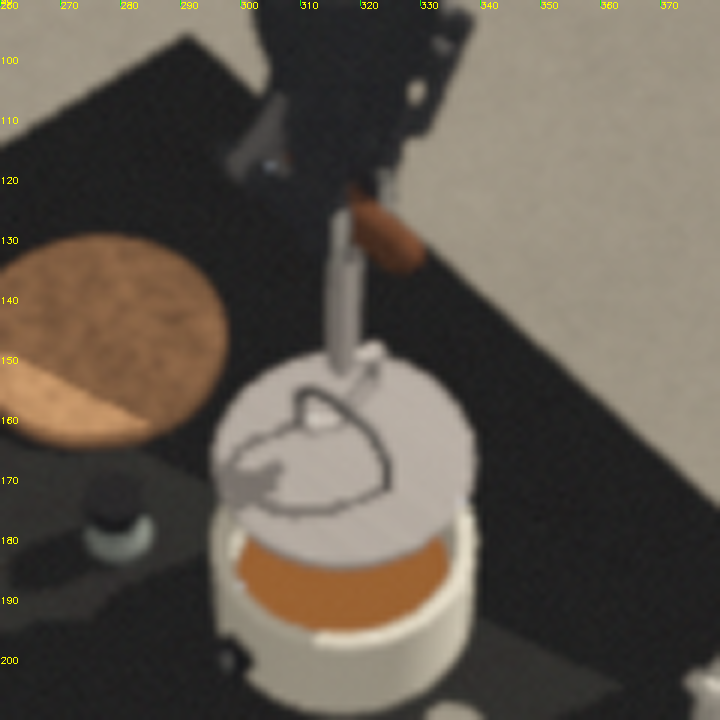

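View pics/w18.png

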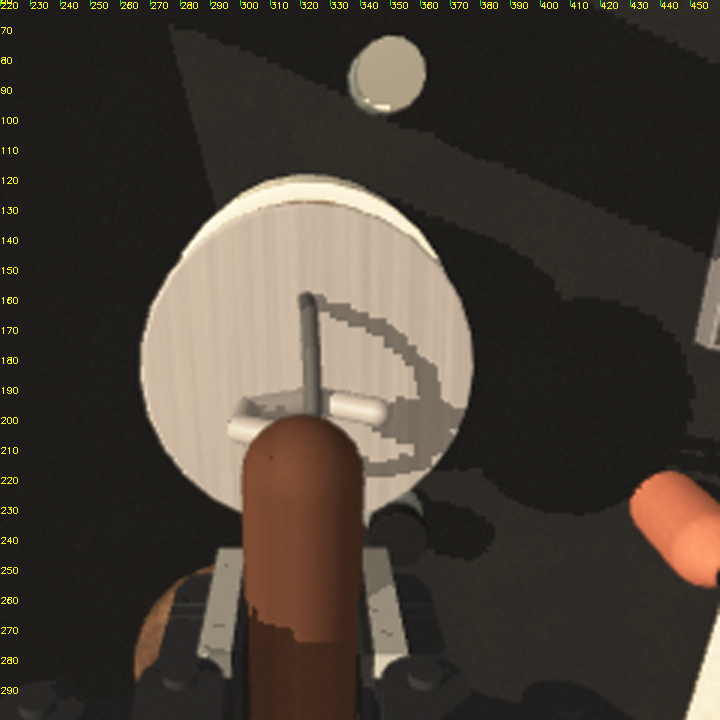

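```bash
cat > lid.py <<'E'
from h import *
from scipy.optimize import least_squares
def edgepts(c,roi,lo,extra=None,kern=9):
    x0,y0,x1,y1=roi;im=c['pixels'][y0:y1,x0:x1].astype(int)
    m=((im.min(2)>lo)&(im.max(2)-im.min(2)<45)).astype(np.uint8)
    m=cv2.morphologyEx(m,cv2.MORPH_CLOSE,np.ones((kern,kern)))
    return m
E
python3 - <<'E'
from lid import *
W,S,D=[load(n,f'{n}18.npz') for n in('wrist','scene','side')]
# side hand picks from crop (x5, origin 310,100)
Dp=[(125,365),(150,330),(345,325),(378,365),(360,405),(330,425),(270,437),(200,422),(150,398)]
Dp=[(310+x/5,100+y/5) for x,y in Dp]
# scene picks from crop (x6, origin 260,90)
Sp=[(212,450),(240,395),(290,362),(430,375),(465,420),(477,460),(460,505),(420,545),(340,570),(265,540),(230,505)]
Sp=[(260+x/6,90+y/6) for x,y in Sp]
Wp=[(142,360),(155,300),(200,240),(300,202),(400,235),(460,310),(472,365),(455,430),(420,480),(170,450),(210,495)]
Wp=[(220+x/3,60+y/3) for x,y in Wp]
def f(k,wts=(1,1,1)):
    c=k[:3];n=np.array([k[3],k[4],1.]);n/=np.linalg.norm(n);r=[]
    for cam,P in((D,Dp),(S,Sp),(W,Wp)):
        for q in P:
            o,d=ray(cam,q);X=o+d*((c-o)@n)/(d@n);r.append(np.linalg.norm(X-c)-62)
    return np.array(r)
s=least_squares(f,[526,-112,134,0,0]);print(s.x[:3].round(1),'tilt deg',np.degrees(s.x[3:]).round(2),s.fun.round(1))
E
```

```text
[ 524.4 -112.6  133.4] tilt deg [-0.25  0.65] [ 0.8 -6.2 -0.5  1.1 -0.4  0.8  1.7 -2.5 -0.9 -0.3 -0.7  0.5  4.   1.9
  3.   0.7  0.7  2.8 -2.3 -2.7 -4.  -4.2 -3.7 -2.1 -1.6  0.6  2.4  2.3
  3.  -3.1 -0.3]
```

```bash
python3 - <<'E'
from d import *
p,R,s=cur();Rt=Rtool(6,0);pt=np.array([515.3,-332.5,300])
d,r=delta(p,R,pt,Rt);print(d,r)
for f in(.02,.06,.12,.20,.29,.38,.47,.56): print((d*f).round(4).tolist())
E
```

```text
[ 0.033  -0.0778  0.5445] [-0.0002  0.0001 -0.0002]
[0.0007, -0.0016, 0.0109]
[0.002, -0.0047, 0.0327]
[0.004, -0.0093, 0.0653]
[0.0066, -0.0156, 0.1089]
[0.0096, -0.0226, 0.1579]
[0.0125, -0.0296, 0.2069]
[0.0155, -0.0366, 0.2559]
[0.0185, -0.0436, 0.3049]
```

Emit:
carry_out(
  deltas=[0.0007,-0.0016,0.0109,0,0,0,0.002,-0.0047,0.0327,0,0,0,0.004,-0.0093,0.0653,0,0,0,0.0066,-0.0156,0.1089,0,0,0,0.0096,-0.0226,0.1579,0,0,0,0.0125,-0.0296,0.2069,0,0,0,0.0155,-0.0366,0.2559,0,0,0,0.0185,-0.0436,0.3049,0,0,0],
)

```text
time: 19.37
position: [518.1, -238.0, 304.8]
eef_rot: [0.473, 0.525, -0.474, 0.525]
ft_force: [0.0, 0.2, -3.9]
gripper_width: 0.215
```

Emit:
carry_out(
  deltas=[0.003,-0.007,0.049,0,0,0,0.0056,-0.0133,0.0926,0,0,0,0.0079,-0.0187,0.1307,0,0,0,0.0099,-0.0233,0.1634,0,0,0,0.0115,-0.0272,0.1906,0,0,0,0.013,-0.0308,0.216,0,0,0,0.0142,-0.0335,0.234,0,0,0,0.0145,-0.0342,0.2396,0,0,0],
)

```text
time: 20.03
position: [514.9, -333.5, 299.3]
eef_rot: [0.473, 0.525, -0.474, 0.525]
ft_force: [0.4, -0.3, -4.1]
gripper_width: 0.216
```

```bash
python3 - <<'E'
from d import *
c=snap('19')
p,R,s=cur();print(p,R.round(3),s['ft_force'],s['torque'],s['gripper_width'],s['time'])
crop(c['side'],320,80,440,220,5,'pics/d19.png');crop(c['scene'],230,60,350,190,6,'pics/sc19.png');crop(c['wrist'],220,60,460,300,3,'pics/w19.png')
E
```

```text
[ 515.15985435 -332.09585293  299.69333704] [[-0.     0.995  0.104]
 [ 0.     0.104 -0.995]
 [-1.    -0.    -0.   ]] [ 0.26013383 -0.59270281 -4.02556699] [-0.06428659  0.00980554 -0.00885388] 0.2143332158134028 20.1833
```

View pics/d19.png

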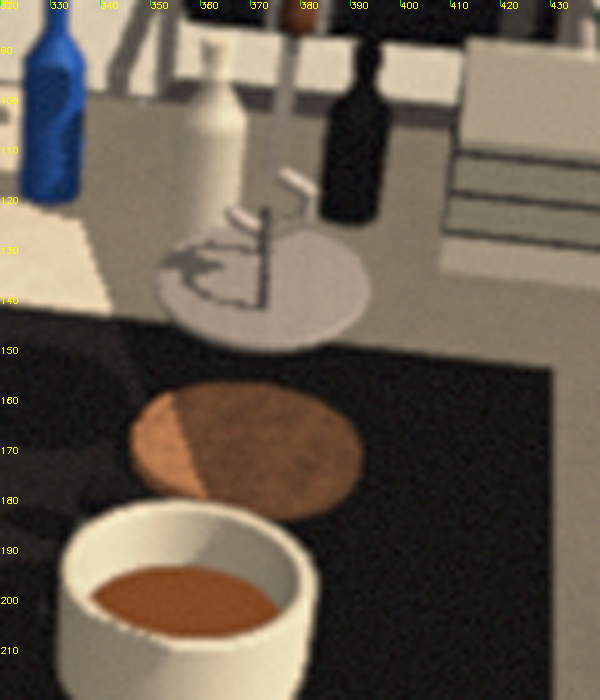

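View pics/sc19.png

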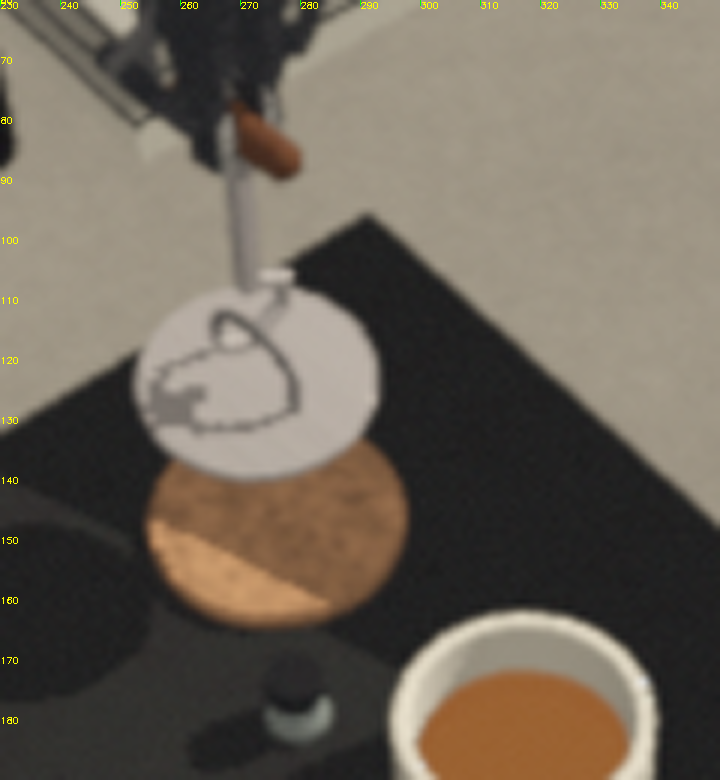

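View pics/w19.png

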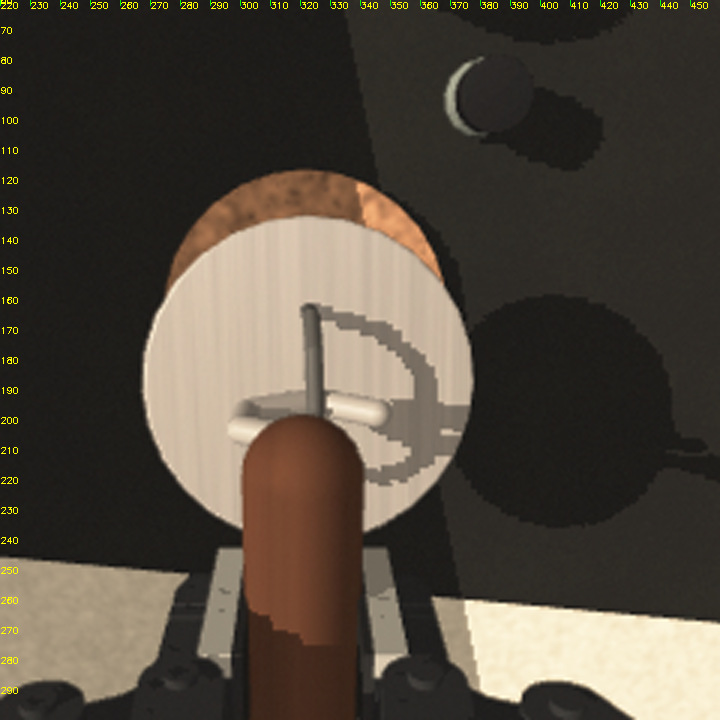

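Emit:
carry_out(
  deltas=[0.015,0,0,0,0,0,0.04,0,0,0,0,0,0.075,0,0,0,0,0,0.11,0,0,0,0,0,0.145,0,0,0,0,0,0.175,0,0,0,0,0,0.195,0,0,0,0,0,0.205,0,0,0,0,0],
)

```text
time: 20.85
position: [514.4, -331.2, 216.0]
eef_rot: [0.473, 0.526, -0.473, 0.525]
ft_force: [0.4, 0.9, -5.5]
gripper_width: 0.211
```

```bash
python3 - <<'E'
from d import *
c=snap('20')
p,R,s=cur();print(p,s['ft_force'],s['gripper_width'],s['time'])
crop(c['side'],320,100,440,220,5,'pics/d20.png');crop(c['scene'],230,80,330,190,7,'pics/sc20.png');crop(c['wrist'],220,60,460,300,3,'pics/w20.png')
E
```

```text
[ 515.04879254 -332.12299181  217.76921959] [ 0.25390193 -0.09146822 -4.53273911] 0.2125771213902012 21.0
```

View pics/d20.png

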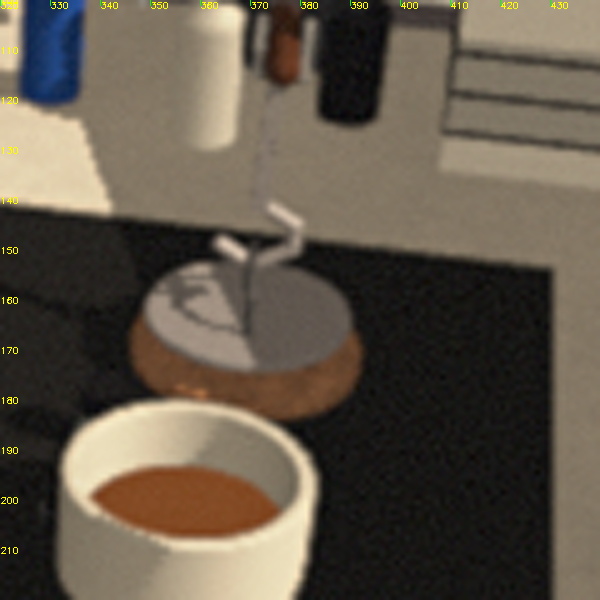

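View pics/sc20.png

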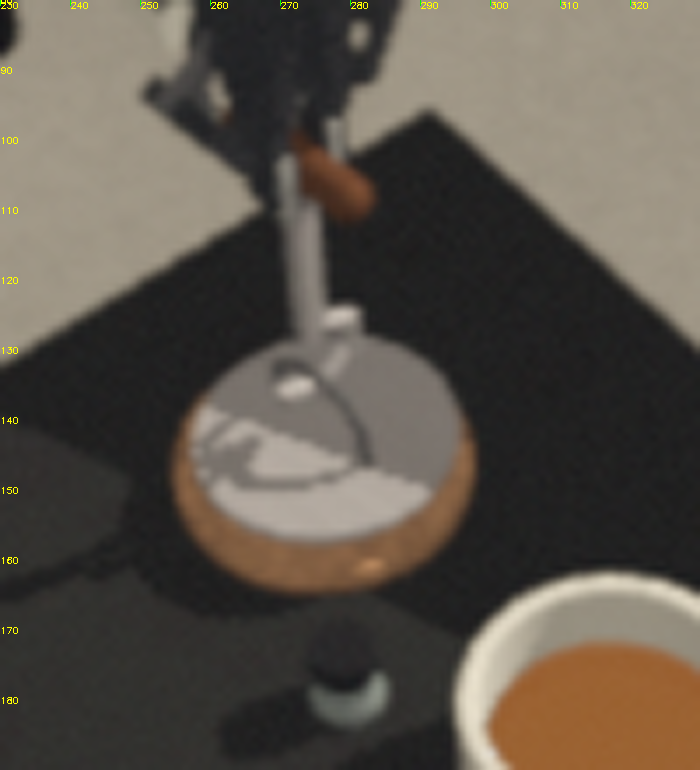

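View pics/w20.png

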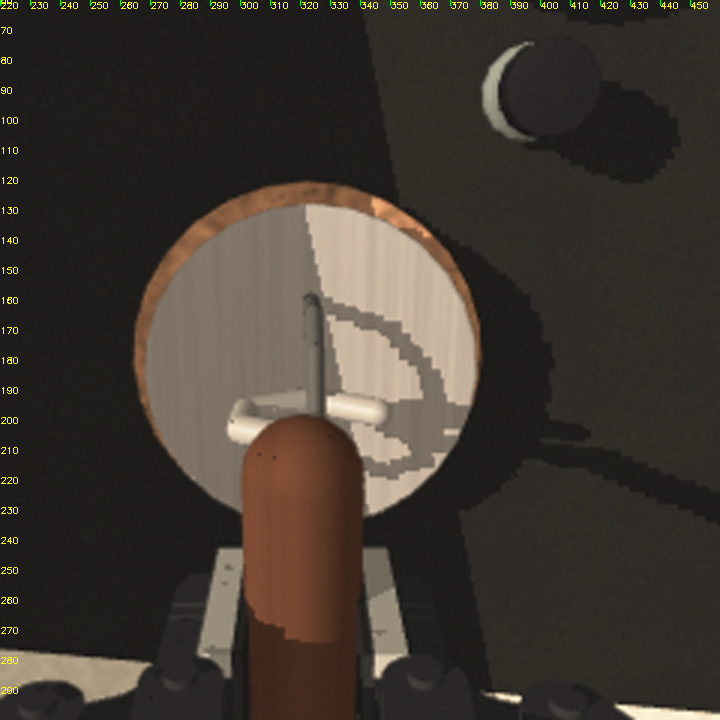

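```bash
python3 - <<'E'
from h import *
from scipy.optimize import least_squares
W,S,D=[load(n,f'{n}20.npz') for n in('wrist','scene','side')]
f=lambda P,k,ox,oy:[(ox+x/k,oy+y/k) for x,y in P]
lidW=f([(146,365),(155,310),(190,250),(245,217),(315,203),(380,222),(430,265),(465,320),(477,370),(465,420),(430,475),(172,450),(205,490)],3,220,60)
matW=f([(134,370),(141,310),(170,250),(230,200),(315,182),(385,202),(440,250),(472,310),(480,360)],3,220,60)
lidS=f([(188,450),(215,390),(270,345),(440,370),(462,420),(455,465),(420,505),(320,542),(225,510)],7,230,80)
matS=f([(172,475),(185,530),(230,570),(315,588),(400,570),(455,520),(475,465)],7,230,80)
lidD=f([(142,310),(165,345),(205,364),(250,372),(310,362),(345,340),(354,310)],5,320,100)
matD=f([(130,345),(150,385),(200,410),(250,418),(310,410),(350,380),(362,350)],5,320,100)
def circ(c,P,z,r):
    X=np.array([plane(c,q,z)[:2] for q in P])
    s=least_squares(lambda k:np.hypot(*(X-k).T)-r,X.mean(0));return s.x,np.abs(s.fun).max()
for n,c,l,m in(('W',W,lidW,matW),('S',S,lidS,matS),('D',D,lidD,matD)):
    a,e=circ(c,l,38.5,62);b,g=circ(c,m,11 if n!='W' else 12,70);print(n,'lid',a.round(1),round(e,1),'mat',b.round(1),round(g,1),'off',(a-b).round(1))
E
```

```text
W lid [ 518.8 -333.6] 2.7 mat [ 518.2 -336.6] 1.3 off [0.6 3.1]
S lid [ 515.6 -324.1] 2.3 mat [ 518.2 -328.3] 1.5 off [-2.5  4.2]
D lid [ 515.1 -316.4] 3.1 mat [ 514.6 -317.7] 2.8 off [0.5 1.3]
```

Emit:
carry_out(
  deltas=[0.0125,0,0.0025,0,0,0,0.0225,0.0005,0.005,0,0,0,0.03,0.0005,0.005,0,0,0,0.035,0.0005,0.005,0,0,0,0.039,0.0005,0.005,0,0,0,0.043,0.0005,0.005,0,0,0,0.047,0.0005,0.005,0,0,0,0.051,0.0005,0.005,0,0,0],
)

```text
time: 21.67
position: [515.8, -334.7, 197.7]
eef_rot: [0.473, 0.525, -0.473, 0.526]
ft_force: [0.3, 0.1, -1.1]
gripper_width: 0.219
```

```bash
python3 - <<'E'
from d import *
c=snap('21')
p,R,s=cur();print(p,s['ft_force'],s['gripper_width'],s['time'])
crop(c['side'],320,100,440,220,5,'pics/d21.png');crop(c['scene'],230,80,330,190,7,'pics/sc21.png');crop(c['wrist'],220,60,460,300,3,'pics/w21.png')
E
```

```text
[ 515.49072693 -334.47558639  197.40195736] [-0.49309723 -0.0927093  -2.08118782] 0.2104157618014444 21.8167
```

View pics/d21.png

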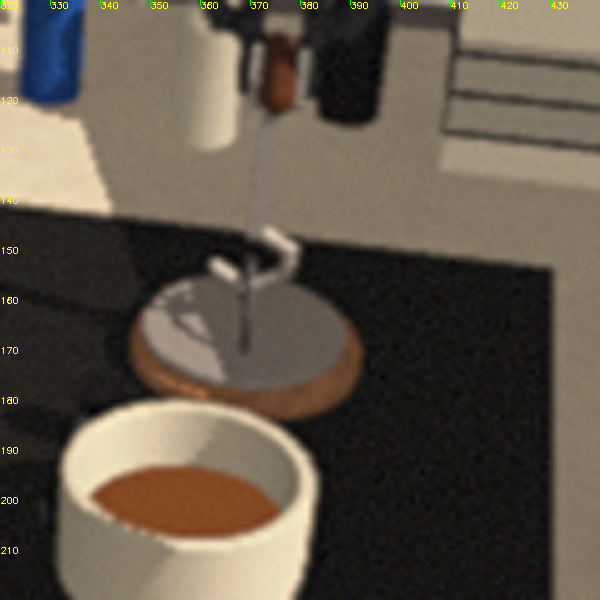

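View pics/sc21.png

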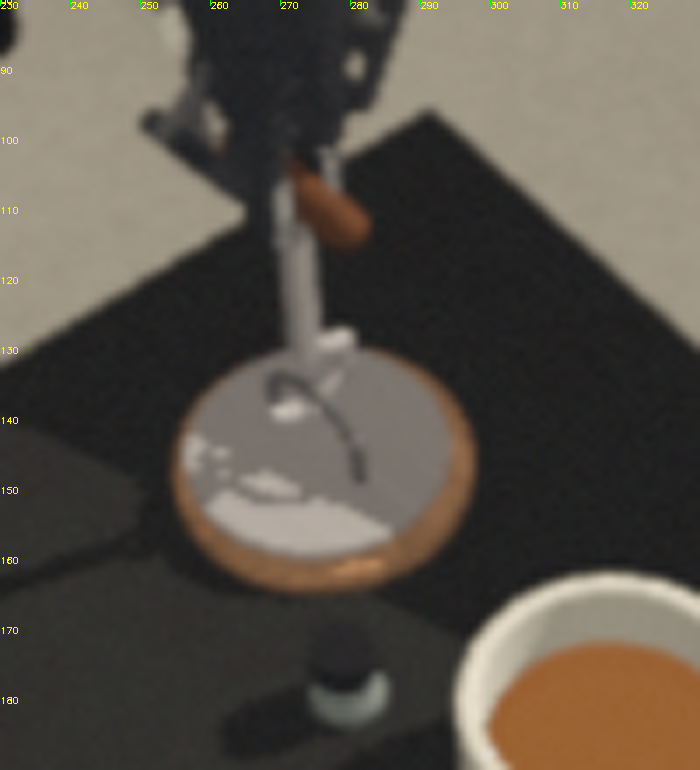

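View pics/w21.png

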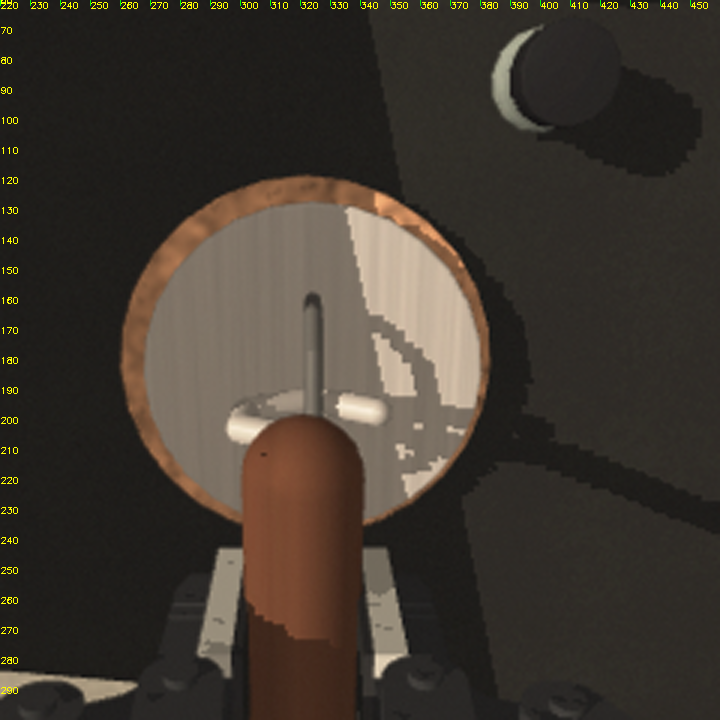

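```bash
cat > off.py <<'E'
from h import *
from scipy.optimize import least_squares
f=lambda P,k,ox,oy:[(ox+x/k,oy+y/k) for x,y in P]
def circ(c,P,z,r):
    X=np.array([plane(c,q,z)[:2] for q in P])
    s=least_squares(lambda k:np.hypot(*(X-k).T)-r,X.mean(0));return s.x,s.fun.round(1)
E
python3 - <<'E'
from off import *
W,S,D=[load(n,f'{n}21.npz') for n in('wrist','scene','side')]
lidW=f([(144,365),(155,305),(190,250),(245,216),(312,203),(380,220),(430,260),(465,310),(480,370),(470,420),(440,475),(400,508),(172,450),(205,495)],3,220,60)
matW=f([(122,365),(135,300),(170,238),(230,193),(305,176),(385,194),(440,235),(476,295),(490,360),(477,430)],3,220,60)
lidD=f([(139,320),(155,355),(190,380),(250,388),(310,378),(340,355),(350,325)],5,320,100)
matD=f([(130,345),(150,385),(200,410),(270,419),(320,407),(350,385),(363,345)],5,320,100)
lidS=f([(178,460),(200,395),(240,360),(390,355),(450,405),(455,460),(430,510),(380,540),(300,558),(225,530)],7,230,80)
for n,c,l,zl in(('W',W,lidW,23),('S',S,lidS,20),('D',D,lidD,20)):
    a,e=circ(c,l,zl,62);print(n,'lid',a.round(1),e)
b,g=circ(W,matW,12,70);print('mat W',b,g)
b,g=circ(D,matD,3,70);print('mat D',b,g)
# mat in S from earlier unobstructed top-face contour
E
```

```text
W lid [ 520.5 -336.1] [-1.2 -0.3  0.8  0.4  0.4 -0.6 -2.2 -1.6 -0.3 -0.7  0.2  0.3 -3.  -0.6]
S lid [ 515.  -334.1] [3.4 3.2 4.  2.  3.7 2.5 3.1 0.9 3.3 1.5]
D lid [ 516.8 -326. ] [ 1.4 -0.1  3.2 -0.4 -1.1 -1.1  4.7]
mat W [ 518.91848604 -336.46589446] [-0.5 -1.5 -0.4  0.5  0.9  0.5 -0.4 -1.4 -0.8  0.2]
mat D [ 513.94518924 -328.93371158] [ 0.8  1.3  0.7  1.1 -0.9 -1.8  4.2]
```

Emit:
carry_out(
  deltas=[-0.0075,0,0,0,0,0,-0.014,0,0,0,0,0,-0.02,0,0,0,0,0,-0.02,-0.0025,0.0005,0,0,0,-0.02,-0.005,0.001,0,0,0,-0.02,-0.005,0.001,0,0,0,-0.016,-0.005,0.001,0,0,0,-0.012,-0.005,0.001,0,0,0],
)

```text
time: 22.48
position: [513.4, -335.0, 201.8]
eef_rot: [0.473, 0.525, -0.473, 0.525]
ft_force: [0.6, -0.5, -1.4]
gripper_width: 0.214
```

Emit:
carry_out(
  deltas=[0.0035,0,0,0,0,0,0.007,0,0,0,0,0,0.0105,0,0,0,0,0,0.014,0,0,0,0,0,0.02,0,0,0,0,0,0.027,0,0,0,0,0,0.035,0,0,0,0,0,0.041,0,0,0,0,0],
)

```text
time: 23.15
position: [513.4, -334.9, 185.1]
eef_rot: [0.473, 0.525, -0.473, 0.525]
ft_force: [0.0, 0.7, -1.3]
gripper_width: 0.215
```

```bash
python3 - <<'E'
from d import *
c=snap('22')
p,R,s=cur();print(p,s['ft_force'],s['gripper_width'],s['time'])
crop(c['side'],320,100,440,220,5,'pics/d22.png');crop(c['wrist'],220,60,460,300,3,'pics/w22.png')
E
```

```text
[ 513.24866061 -334.81801042  185.21868699] [-0.58937454 -0.31503262 -2.50005203] 0.20782772579136313 23.3
```

View pics/d22.png

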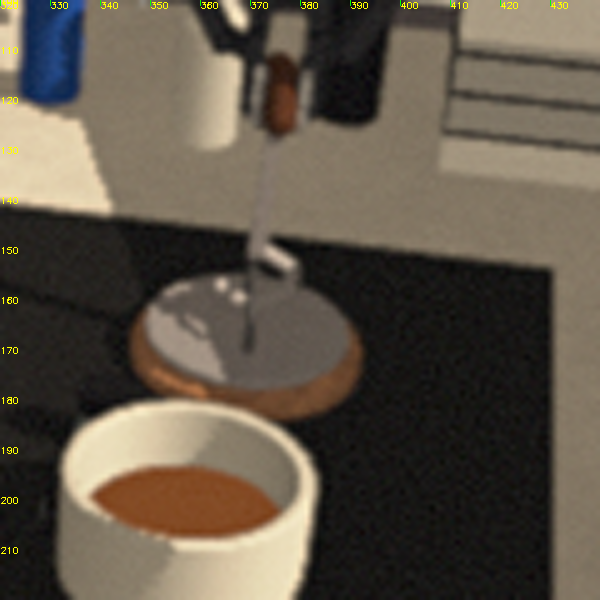

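View pics/w22.png

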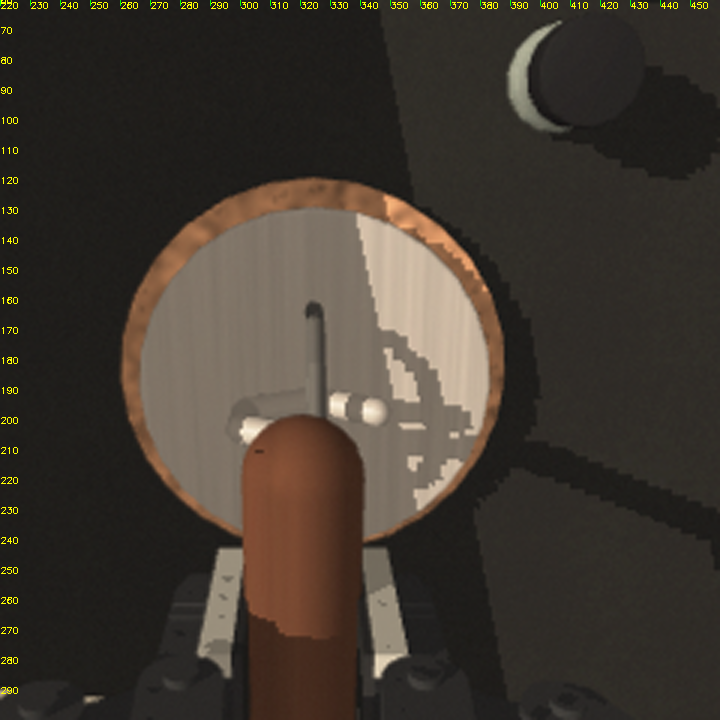

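Emit:
carry_out(
  deltas=[0,-0.01,0,0,0,0,0,-0.025,0,0,0,0,0,-0.045,0,0,0,0,0,-0.065,0,0,0,0,0,-0.085,0,0,0,0,0,-0.105,0,0,0,0,0,-0.115,0,0,0,0,0,-0.115,0,0,0,0],
)

```text
time: 23.97
position: [466.5, -339.9, 185.8]
eef_rot: [0.473, 0.525, -0.474, 0.525]
ft_force: [-0.3, 0.1, -0.7]
gripper_width: 0.214
```

```bash
python3 - <<'E'
from d import *
c=snap('23')
p,R,s=cur();print(p,s['ft_force'],s['gripper_width'],s['time'])
crop(c['side'],320,100,440,220,5,'pics/d23.png');crop(c['wrist'],220,60,460,300,3,'pics/w23.png')
for pt in([470,-338,330],):print(delta(p,R,pt,Rtool(6,0)))
E
```

```text
[ 467.88381316 -339.85082435  185.74434935] [ 0.96486934 -0.27944948 -1.4509845 ] 0.21074229102809733 24.1167
(array([-0.3606,  0.0058, -0.004 ]), array([-0.0002,  0.0001, -0.0001]))
```

View pics/w23.png

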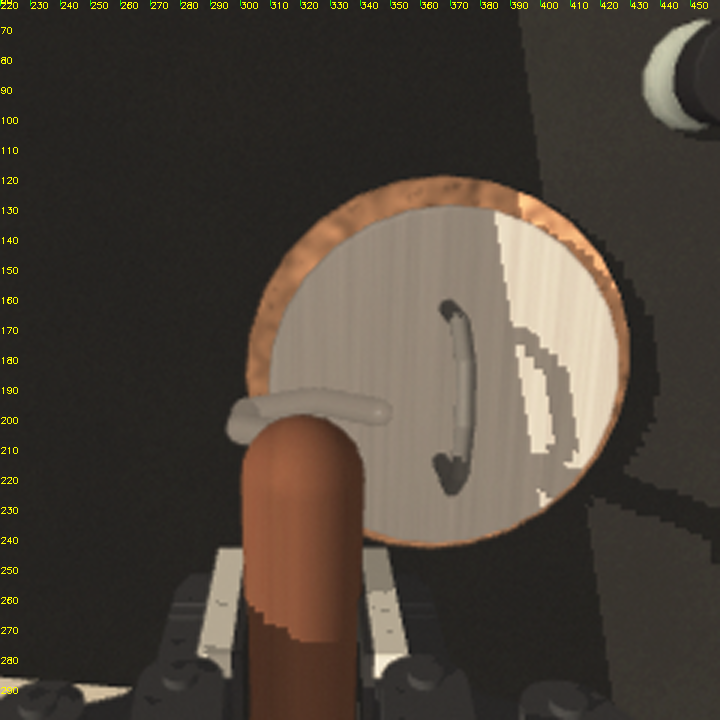

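View pics/d23.png

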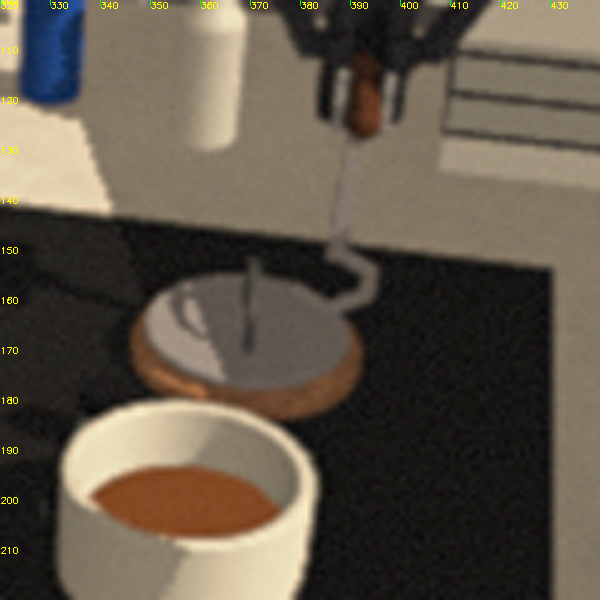

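Emit:
carry_out(
  deltas=[-0.06,0,0,0,0,0,-0.15,0,0,0,0,0,-0.25,0,0,0,0,0,-0.325,0,0,0,0,0,-0.325,0.1,-0.09,0,0,0,-0.325,0.1,-0.18,0,0,0,-0.325,0.1,-0.27,0,0,0,-0.325,0.1,-0.36,0,0,0],
)

```text
time: 24.78
position: [493.4, -190.5, 315.5]
eef_rot: [0.473, 0.525, -0.473, 0.526]
ft_force: [0.7, 1.5, -1.1]
gripper_width: 0.211
```

```bash
python3 - <<'E'
from d import *
p,R,s=cur();print(p,s['time'])
for pt in([560,100,306],[590,225,262]):print([x.tolist() for x in delta(p,R,pt,Rtool(8.8,0))])
E
```

```text
[ 493.37932306 -190.48396143  315.53835884] 24.7833
[[0.0242, 0.2416, -0.7048], [-0.0155, -0.0001, -0.0002]]
[[0.1343, 0.3487, -1.0077], [-0.0155, -0.0001, -0.0002]]
```

Emit:
carry_out(
  deltas=[0.024,0.242,-0.705,-0.0155,0,0,0.024,0.242,-0.705,-0.0155,0,0,0.024,0.242,-0.705,-0.0155,0,0,0.024,0.242,-0.705,-0.0155,0,0,0.024,0.242,-0.705,-0.0155,0,0,0.024,0.242,-0.705,-0.0155,0,0,0.024,0.242,-0.705,-0.0155,0,0,0.024,0.242,-0.705,-0.0155,0,0],
)

```text
time: 25.45
position: [560.3, 104.7, 305.4]
eef_rot: [0.459, 0.539, -0.457, 0.538]
ft_force: [0.5, -0.9, -2.9]
gripper_width: 0.209
```

```bash
python3 - <<'E'
from d import *
p,R,s=cur();print(p,R.round(3),s['time'])
for pt in([592,240,250],[596,343,183]):print([x.tolist() for x in delta(p,R,pt,Rtool(8.8,0))])
E
```

```text
[560.28493011 104.68622871 305.41098475] [[ 0.     0.987  0.159]
 [ 0.004  0.159 -0.987]
 [-1.     0.001 -0.003]] 25.45
[[0.1398, 0.1321, -0.3208], [0.0021, -0.0011, -0.0003]]
[[0.3082, 0.1828, -0.5729], [0.0021, -0.0011, -0.0003]]
```

Emit:
carry_out(
  deltas=[0.14,0.132,-0.321,0.0015,0,0,0.14,0.132,-0.321,0.0015,0,0,0.14,0.132,-0.321,0.0015,0,0,0.14,0.132,-0.321,0.0015,0,0,0.308,0.183,-0.565,0.0015,0,0,0.308,0.183,-0.565,0.0015,0,0,0.308,0.183,-0.565,0.0015,0,0,0.308,0.183,-0.565,0.0015,0,0],
)

```text
time: 26.12
position: [594.5, 337.5, 176.4]
eef_rot: [0.458, 0.539, -0.462, 0.535]
ft_force: [-0.9, -0.2, -2.3]
gripper_width: 0.213
```

```bash
python3 - <<'E'
from d import *
c=snap('24',('wrist','side'))
p,R,s=cur();print(p,R.round(3),s['time'],s['ft_force'])
a=np.radians(8.8);ux=np.array([np.cos(a),np.sin(a),0]);b=np.array([528.3,332.4,0])
for pt in(b+[0,0,183],b+[0,0,164]):print([x.tolist() for x in delta(p,R,pt,Rtool(8.8,0))])
crop(c['side'],240,230,420,390,4,'pics/d24.png')
E
```

```text
[596.43342963 333.42817833 180.66292319] [[-0.003  0.989  0.15 ]
 [-0.002  0.15  -0.989]
 [-1.    -0.003  0.002]] 26.2167 [ 0.70385156 -0.0179285  -0.89603173]
[[-0.0053, -0.1688, -0.023], [-0.001, 0.0005, 0.0011]]
[[0.0422, -0.1686, -0.0231], [-0.001, 0.0005, 0.0011]]
```

View pics/wrist24.png

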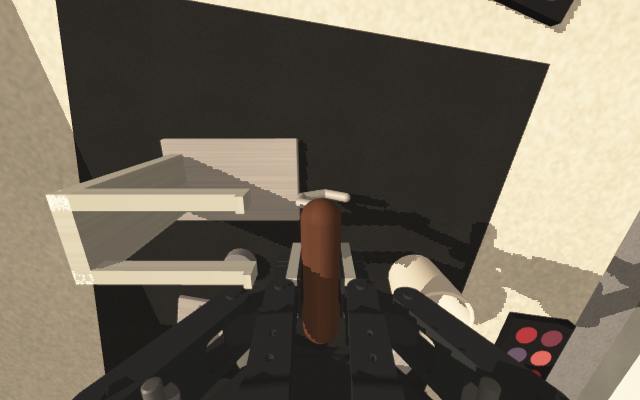

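View pics/d24.png

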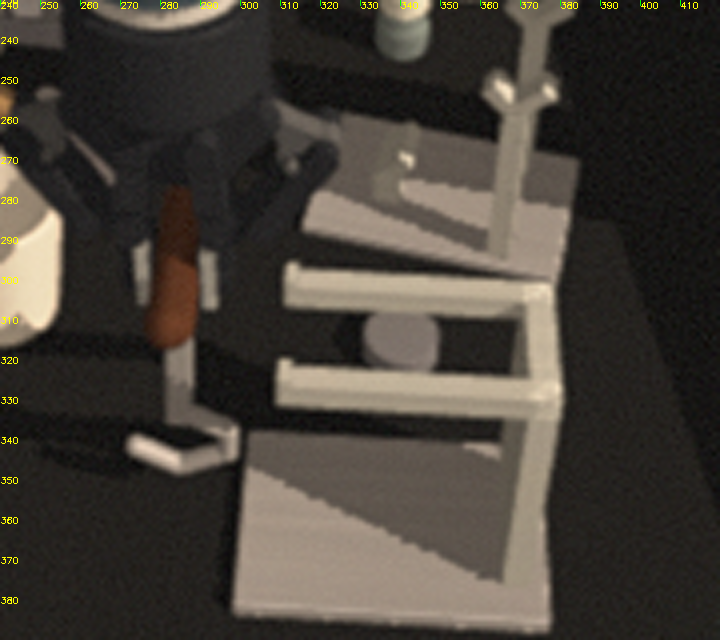

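Emit:
carry_out(
  deltas=[0,0,0,0,0,0,0,0,0,0,0,0,0,0,0,0,0,0,0,0,0,0,0,0,0,0,0,0,0,0,0,0,0,0,0,0,0,0,0,0,0,0,0,0,0,0,0,0],
)

```text
time: 26.88
position: [597.5, 332.5, 182.9]
eef_rot: [0.462, 0.536, -0.462, 0.536]
ft_force: [0.3, 0.9, -1.8]
gripper_width: 0.209
```

```bash
python3 - <<'E'
from d import *
p,R,s=cur();print(p,R.round(3),s['time'],s['ft_force'])
b=np.array([528.3,332.4,0]);ux=Rtool(8.8,0)[:,1]
for pt in(b+66*ux+[0,0,183],b+[0,0,183],b+[0,0,164]):print([x.tolist() for x in delta(p,R,pt,Rtool(8.8,0))])
E
```

```text
[597.5310291  332.52106811 182.8831762 ] [[-0.     0.989  0.147]
 [-0.     0.147 -0.989]
 [-1.    -0.     0.   ]] 26.8833 [ 0.26700698  0.85289276 -1.77329221]
[[-0.0003, -0.0062, -0.0261], [-0.0018, 0.0, 0.0]]
[[-0.0003, -0.1712, -0.0252], [-0.0018, 0.0, 0.0]]
[[0.0472, -0.1712, -0.0252], [-0.0018, 0.0, 0.0]]
```

Emit:
carry_out(
  deltas=[0,-0.006,-0.026,-0.0018,0,0,0,-0.006,-0.026,-0.0018,0,0,0,-0.06,-0.0255,-0.0018,0,0,0,-0.115,-0.0255,-0.0018,0,0,0,-0.171,-0.025,-0.0018,0,0,0,-0.171,-0.025,-0.0018,0,0,0.025,-0.171,-0.025,-0.0018,0,0,0.043,-0.171,-0.025,-0.0018,0,0],
)

```text
time: 27.55
position: [529.1, 333.1, 165.3]
eef_rot: [0.461, 0.537, -0.459, 0.537]
ft_force: [-0.3, 0.2, -1.5]
gripper_width: 0.214
```

```bash
python3 - <<'E'
from d import *
c=snap('25',('wrist','side'))
p,R,s=cur();print(p,R.round(3),s['time'],s['ft_force'])
crop(c['side'],260,240,420,390,4,'pics/d25.png');crop(c['wrist'],120,130,400,350,2,'pics/w25.png')
b=np.array([528.3,332.4,0])
for pt in(b+[0,0,163],b+[0,0,162]):print([x.tolist() for x in delta(p,R,pt,Rtool(8.8,0))])
E
```

```text
[528.23518546 332.25463254 163.50383034] [[-0.002  0.988  0.153]
 [-0.001  0.153 -0.988]
 [-1.    -0.002  0.001]] 27.65 [ 0.32011634 -0.31015733 -1.73251936]
[[0.0013, 0.0002, -0.0003], [0.0, 0.0003, 0.0007]]
[[0.0038, 0.0002, -0.0003], [0.0, 0.0003, 0.0007]]
```

View pics/d25.png

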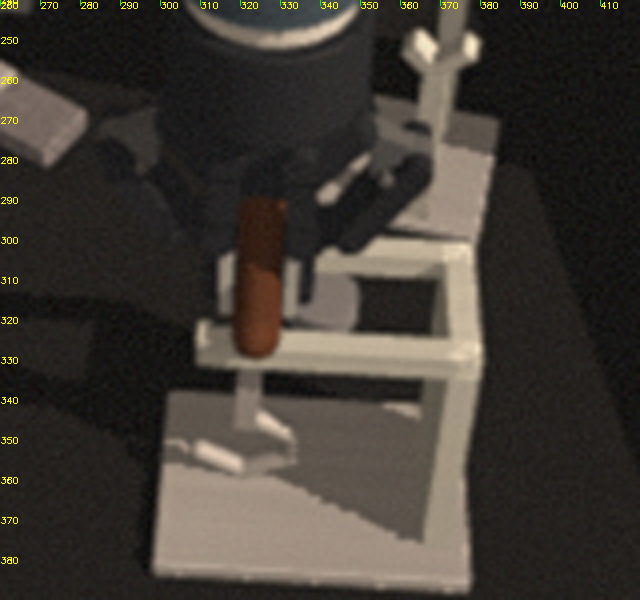

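View pics/w25.png

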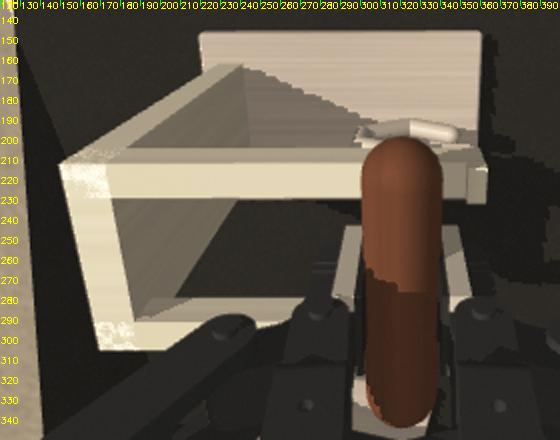

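Lower the last 1–2 mm, then open.

Emit:
carry_out(
  deltas=[0.002,0,0,0,0,0,0.004,0,0,0,0,0,0.004,0,0,0,0,0,0.004,0,0,0,0,0,0.004,0,0,0,0,0,0.004,0,0,0,0,0,0.004,0,0,0,0,0,0.004,0,0,0,0,0],
)

```text
time: 28.32
position: [528.4, 332.5, 164.1]
eef_rot: [0.46, 0.537, -0.46, 0.537]
ft_force: [0.2, 0.6, -1.2]
gripper_width: 0.216
```

Emit:
carry_out(
  deltas=[0,0,0,0,0,0,0,0,0,0,0,0,0,0,0,0,0,0,0,0,0,0,0,0,0,0,0,0,0,0,0,0,0,0,0,0,0,0,0,0,0,0,0,0,0,0,0,0],
  claw=0.3,
)

```text
time: 28.98
position: [528.4, 332.4, 164.0]
eef_rot: [0.46, 0.537, -0.46, 0.537]
ft_force: [0.6, -0.1, 0.7]
gripper_width: 0.7
```

Emit:
carry_out(
  deltas=[-0.03,0,0,0,0,0,-0.1,0,0,0,0,0,-0.2,0,0,0,0,0,-0.3,0,0,0,0,0,-0.3,-0.1,0.1,0,0,0,-0.3,-0.12,0.2,0,0,0,-0.3,-0.15,0.25,0,0,0,-0.3,-0.15,0.25,0,0,0],
)

```text
time: 29.65
position: [481.9, 219.8, 284.2]
eef_rot: [0.46, 0.536, -0.463, 0.536]
ft_force: [-0.1, 0.3, -0.4]
gripper_width: 0.697
```

```bash
python3 - <<'E'
from d import *
c=snap('26')
p,R,s=cur();print(p,s['time'],s['ft_force'])
crop(c['side'],280,140,420,390,3,'pics/d26.png');crop(c['scene'],240,110,480,330,3,'pics/sc26.png')
E
```

```text
[484.54923942 224.3415105  284.25299125] 29.8 [1.10725509 0.51152869 0.05931391]
```

View pics/d26.png

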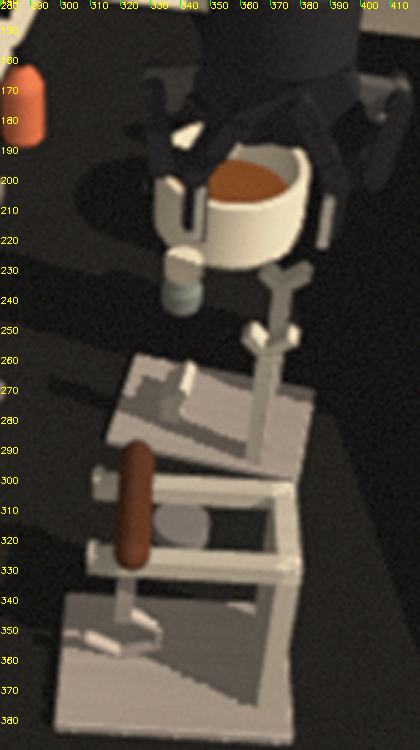

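View pics/sc26.png

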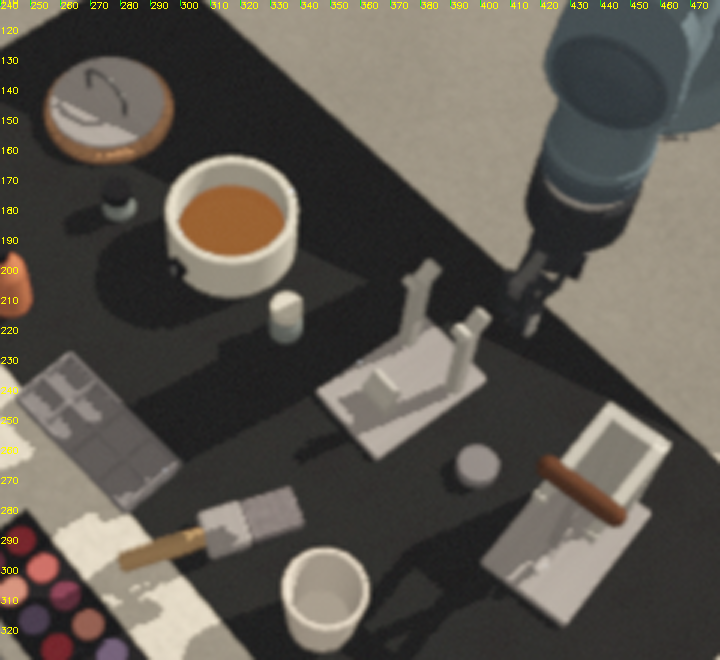

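View pics/wrist26.png

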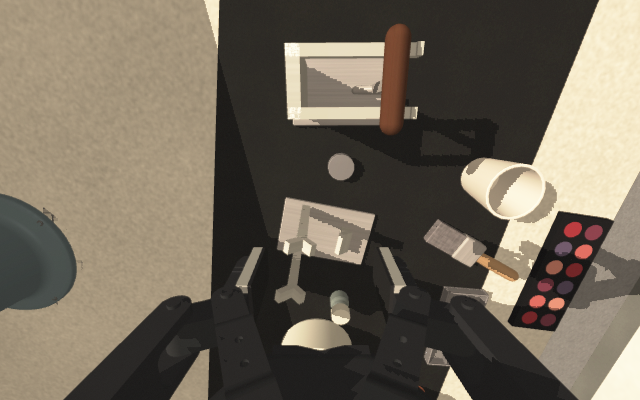

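```bash
python3 - <<'E'
from off import *
S,D=load('scene','scene26.npz'),load('side','side26.npz')
im=S['pixels'][120:172,245:305].astype(int)
br=((im[...,2]-im[...,0]>25)).astype(np.uint8)
lid=((im.max(2)-im.min(2)<25)&(im.min(2)>80)).astype(np.uint8)
lid=cv2.morphologyEx(lid,cv2.MORPH_CLOSE,np.ones((7,7)))
k,l,st,ce=cv2.connectedComponentsWithStats(lid);print(st[1:],ce[1:]+[245,120])
i=1+np.argmax(st[1:,4]);print('lid S',plane(S,ce[i]+[245,120],22).round(1))
E
python3 -c "
from plant import bot
print(bot.job_done())"
```

```text
[[  0   0   5   3   9]
 [ 12   9  37  30 872]
 [ 52  45   8   7  19]] [[246.44444444 120.55555556]
 [275.18348624 143.56995413]
 [300.84210526 168.21052632]]
lid S [ 516.1 -334.1   22. ]
the job is handed in; nothing more can be done
None
```

The job is done and handed in at about 30 s, against the 72 s limit; `job_done` gave no verdict.

- **First hang:** I lifted the lifter off the rest by its wooden grip, with the tool tilted 33° because 45° was out of reach. I hung it upright on the stand through the mouth and let go.
- **Lid:** I took the lifter again from above by the grip, hooked the loop and raised the lid about 55 mm. The tilt estimate was within about 1°, though from hand-picked edge points that scattered by up to 6 mm.
- **Set-down:** I put the lid on the cork mat, then lifted it slightly once to correct a 2 mm offset, and unhooked it.
- **Second hang:** I carried the lifter back through the mouth, hung it upright behind the lips and drew the gripper clear.

**Last checks**
- Just before unhooking, the wrist view put the lid about 1 mm off the mat's centre across the picture. The lid looked flat in the side view.
- The last scene view gave the lid centre at (516, -334) mm. My earlier mat measurements were 516 to 518, -331 to -334, and one later wrist fit put it at (519, -336).
- The lifter hangs across both prongs behind the lips, and the bystanders in the last pictures look unmoved.
- The highest wrist force I read was about 6 N. The gripper was clear of everything.

**What disagreed**
- The wrist camera read x about 2 to 4 mm larger than the two fixed cameras. I used values in between.
- The grip on the rest measured about 8 mm from where the rest's base put it. I used the direct measurement.

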